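# Set out the coin blocks on the counter rail

## Task

Lay the fountain pen in its wooden tray and draw the brass comb behind the counter rail fully back; then slide every coin block along the marble into an even row, each one centred on a brass strip and flush against the rail, filling the strips from the brass-ball end without skipping any. When the row stands, push the comb fully home so that its fingers hold the blocks apart. Never lift or tip a coin block, for its coins are loose, and leave the bottles, dish, bell and magnifier where they are.

Things in the scene. Friction and masses are not known exactly. Their poses are not given: they have to be found in the camera images.
- rail: Fixed dark wooden rail, 400 mm long (its y), 20 thick, 30 high. Origin: on the marble, middle of its front face (towards the robot); x points away from the robot, z up. A brass ball on a post (top at 80 mm) stands on its +y end, the robot's left. Five brass strips, 40 mm wide, 85 long, lie level in the marble before it at 70 mm pitch. Guides 22 mm high run 130 mm back at y = +/-190.
- strip0 (a point): Point on the marble where the middle of a coin block belongs on strip 0 (the strip next to the brass ball; fill this one first, then strip1, strip2 and so on): 32 mm in front of the rail's front face, centred on the strip; axes as the rail's.
- strip1 (a point): Point on the marble where the middle of a coin block belongs on strip 1 (number 1 counted from the ball end): 32 mm in front of the rail's front face, centred on the strip; axes as the rail's.
- strip2 (a point): Point on the marble where the middle of a coin block belongs on strip 2 (number 2 counted from the ball end): 32 mm in front of the rail's front face, centred on the strip; axes as the rail's.
- strip3 (a point): Point on the marble where the middle of a coin block belongs on strip 3 (number 3 counted from the ball end): 32 mm in front of the rail's front face, centred on the strip; axes as the rail's.
- strip4 (a point): Point on the marble where the middle of a coin block belongs on strip 4 (number 4 counted from the ball end): 32 mm in front of the rail's front face, centred on the strip; axes as the rail's.
- comb (a joint): Brass comb behind the rail, slides along the rail's x, in m: 0 = drawn fully back, away from the robot (stop); 0.045 = pushed fully home towards the robot (stop). Four fingers, 18 mm wide, 6 to 18 mm above the marble, pass through the rail midway between strips and stand (value - 2 mm) out of its front face. About 2 N friction; it stays where left.
- comb_knob (a point): Middle of the top of the comb's round wooden knob, upright, 26 mm diameter, 28 mm tall (36 to 64 mm above the marble), on a thin neck above the comb's bar (bar 24 mm high). It moves with the comb: 77.5 mm behind the rail's front face when back, 32.5 mm when home.
- block0: Loose wooden coin block, 150 g, all alike: base 64 mm long (its x), 40 wide (y), 20 high; upright wooden grip rib in the middle of its top, 24 mm long (x), 10 thick (y), 20 to 45 mm above the marble; coins before and behind the rib, 4 mm proud. Origin: middle of the underside. Stands on a strip either way round, long side square to the rail. Three to five are present.
- block1: Loose wooden coin block, 150 g, all alike: base 64 mm long (its x), 40 wide (y), 20 high; upright wooden grip rib in the middle of its top, 24 mm long (x), 10 thick (y), 20 to 45 mm above the marble; coins before and behind the rib, 4 mm proud. Origin: middle of the underside. Stands on a strip either way round, long side square to the rail. Three to five are present.
- block2: Loose wooden coin block, 150 g, all alike: base 64 mm long (its x), 40 wide (y), 20 high; upright wooden grip rib in the middle of its top, 24 mm long (x), 10 thick (y), 20 to 45 mm above the marble; coins before and behind the rib, 4 mm proud. Origin: middle of the underside. Stands on a strip either way round, long side square to the rail. Three to five are present.
- block3: Loose wooden coin block, 150 g, all alike: base 64 mm long (its x), 40 wide (y), 20 high; upright wooden grip rib in the middle of its top, 24 mm long (x), 10 thick (y), 20 to 45 mm above the marble; coins before and behind the rib, 4 mm proud. Origin: middle of the underside. Stands on a strip either way round, long side square to the rail. Three to five are present.
- block4: Loose wooden coin block, 150 g, all alike: base 64 mm long (its x), 40 wide (y), 20 high; upright wooden grip rib in the middle of its top, 24 mm long (x), 10 thick (y), 20 to 45 mm above the marble; coins before and behind the rib, 4 mm proud. Origin: middle of the underside. Stands on a strip either way round, long side square to the rail. Three to five are present.
- pen: Loose black fountain pen, 133 mm long along its x, 13 mm thick, 30 g, with a clip, so it does not roll. Origin: middle of its underside. It starts lying crosswise over the strips in front of the rail.
- pentray_in (a point): Middle of the inner floor (5 mm above the marble) of the fixed open wooden pen tray at the robot's right: inside 180 mm along its x by 75 mm along its y, rim 15 mm above the marble.
- bottle_a: Amber glass medicine bottle, 56 mm diameter, 130 mm tall; leave alone. Origin: middle of the underside.
- bottle_b: Amber glass medicine bottle, 48 mm diameter, 110 mm tall; leave alone. Origin: middle of the underside.
- tipdish: Shallow round pewter tip dish, 100 mm diameter, 18 mm high; leave alone. Origin: middle of the underside.
- bell: Round brass counter bell, 72 mm diameter, 54 mm high; leave alone. Origin: middle of the underside.
- magnifier: Bone-handled magnifier lying flat, lens 85 mm across, 177 mm long, 11 mm high, at the robot's left; leave alone. Origin: middle of the lens, on the marble; the handle points to its -x.
There are look-alikes about, which are no part of the job. What is shaped like the block4 but purple is not meant. What is shaped like the block0 but purple is not meant.

How it is judged:
By the outcome, as a careful person would: the job done as asked, in the order asked, and still so for the second after the job is handed in, with the robot touching nothing.
Of block0, block1, block2, block3, block4 only 3 to 5 are there at a start; the rules pass over those that are not, and their reading is None.
At some moment in a run one of block0, block1, block2, block3, block4 may be knocked a few centimetres aside while the robot is not near it.
Once in a run the grip may slacken for a moment while it holds something.
It also fails if it takes over 210 s, if anything falls off the work surface, if the arm or the gripper's body presses on something with over 40 N, if the wrist force passes 120 N, or if a joint passes its speed limit or range.

## Robot

A 6-joint arm with a two-finger parallel gripper is mounted at the origin on the work surface. World frame = base frame: x ahead of the robot, y to its left, z up, the work surface at z = 0. Lengths are in mm, angles in degrees, forces in N, time in s.
With the tool pointing down it reaches from about 300 to 850 mm from the base axis. Payload 4.2 kg.
Tool frame: the origin (TCP) lies on the centre line of the jaws, within the pads' length; the fingertips stand 14 mm ahead of it and the grasp point (between the pads) lies 5 mm behind it; z points along the fingers, y is the line along which they close (so a half turn about z gives the same grasp; the last joint's range is limited). The gripper opens to 91 mm and grips with 3 to 60 N. Pads are 32 mm wide; open, the fingers measure 118 mm over their backs; the gripper's body (76 mm by 178 mm) begins 60 mm behind the grasp point.
Start: joints at [65.546, 18.312, 89.639, -0, 72.044, -1.146], TCP at [227.515, 528.09, 227.976] pointing down, gripper open.
Joint ranges: [-177.97, 177.97], [-48.28, 115.42], [12.27, 149.76], [-77.06, 257.06], [2.81, 150.46], [-146.56, 146.56]. Speed limits (degrees/s): [147.25, 147.25, 180, 180, 180, 180].

## Interface

Orientations are given as [roll, pitch, yaw] about the fixed x, y, z axes, in that order (R = Rz(yaw) Ry(pitch) Rx(roll)).
In Python, from workcell import * gives the robot as it stands. The module is installed in compiled form; this text tells all that it offers.
- The arm moves only by the shell command python3 -m crank 'ROWS' [FORCE]. ROWS is JSON, a list of rows, each an object of numbers: "grip": the finger opening in m, from 0 to 0.0912; "x", "y", "z": the shift along the tool's x, y, z in m; "yaw": the turn about the tool's z in rad. In form: [{"grip": .., "x": .., "y": .., "z": .., "yaw": ..}, ...]. A call has exactly 5 rows; each row is the pose to reach, as a shift and turn from the pose commanded when the call began, along the tool's axes at that moment; what a row does not reach only later rows make up. A row lasts 1/12 s, in which the tool goes at most 41.7 mm and 7.16 degrees, less where a joint would pass 70% of its speed; a pose out of reach is approached as far as the arm can. A call with a gripper value outside its range is refused whole. The fingers move at their own pace and stop on an object; FORCE is the grip in N (left out, the last holds). Time passes only in rows, so rows that repeat a pose let the fingers close, or fill a call up. It gives the time, the measured TCP pose, the force, the opening and the grip force at its end, in the units of the state.
- state(): the state, without advancing time (a new reading comes with each control period).
- grab_frame(name): name is "side" or "top" or "wrist"; returns the picture (480x640x3 uint8, red, green, blue); there is no depth.
- camera_model(name): a dict with "intrinsics" (3x3 intrinsics, pixels), "R" (3x3) and "t" (3): a world point X has camera coordinates R X + t. Camera axes: x right, y down, z forward; pixel columns grow to the right and rows downward; lengths in mm; the calibration is good to about 2 mm. The wrist camera is an equidistant fisheye: a pixel r from the principal point sees the ray r / f radians off the axis. A picture is of the moment at which its call begins: read the wrist's pose just before it. camera_model takes no time and is no camera call; for the wrist camera it gives the pose at the moment of the call.
- job_done(): hands the job in; it is judged then, once.
The state is a dict: "time_s": time; "qpos": joint angles; "qvel": joint speeds; "effort": joint torques, N m; "ee_pos": TCP position; "ee_rot": TCP orientation; "force": force on the tool from outside, world axes, zero at the start; "torque": the same for the moment, N m; "gripper_width": finger opening in mm; "gripper_force": force on a finger pad.
Only numpy, scipy, OpenCV 4.12 (cv2) and the standard library are available. Lean on these libraries where they do the work, as an engineer would, in place of code of your own. Each camera call takes 0.05 s, during which the arm holds its last target. There are 200 camera calls.

## Working session

There is one attempt and no reset: what is moved stays moved. The work goes in short steps, Python scripts to look and compute and a shell command to move; the robot and the scene stay as the last step left them, time stands still between calls to the robot, and variables do not carry over. Pictures are saved under pics/ and viewed, at most 14 in all, crops included, and the job is handed in when it is done.

```bash
mkdir -p pics; python3 - <<'E'
from workcell import *
import cv2
for n in("top","side"):
    cv2.imwrite(f"pics/{n}0.png",grab_frame(n)[:,:,::-1])
    m=camera_model(n);print(n,m["intrinsics"],m["R"],m["t"])
s=state();print(s["time_s"],s["ee_pos"],s["ee_rot"],s["gripper_width"])
E
```

```text
top [[556.35530988   0.         321.06358264]
 [  0.         556.35530988 238.33213774]
 [  0.           0.           1.        ]] [[-1.00874644e-02 -9.99948636e-01  9.84394630e-04]
 [-9.94838561e-01  9.93650218e-03 -1.00982684e-01]
 [ 1.00967716e-01 -1.99797297e-03 -9.94887696e-01]] [  28.99672372  539.92707932 1176.07501409]
side [[551.71373002   0.         313.10917899]
 [  0.         551.71373002 245.81882089]
 [  0.           0.           1.        ]] [[ 0.78122684 -0.62422595 -0.00515593]
 [-0.48428591 -0.60083712 -0.6359732 ]
 [ 0.3938931   0.49933628 -0.77169392]] [-399.31530666  307.86455647  952.55995472]
0.1 [227.33247869 527.70009455 227.21924901] [-1.79910280e+02 -2.24189929e-03  1.56692936e+02] 91.22857456167586
```

View pics/top0.png

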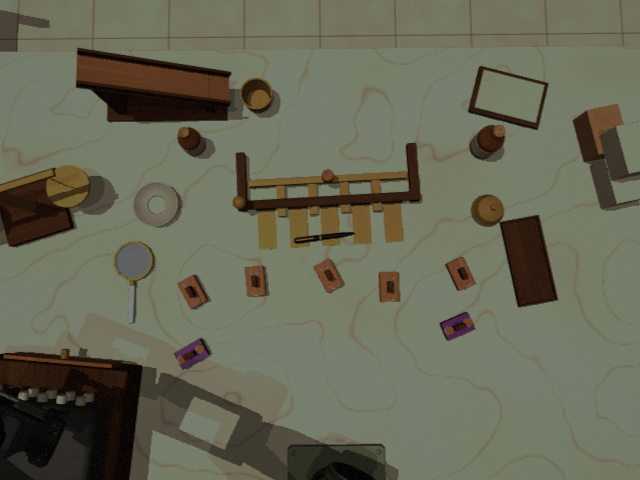

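View pics/side0.png

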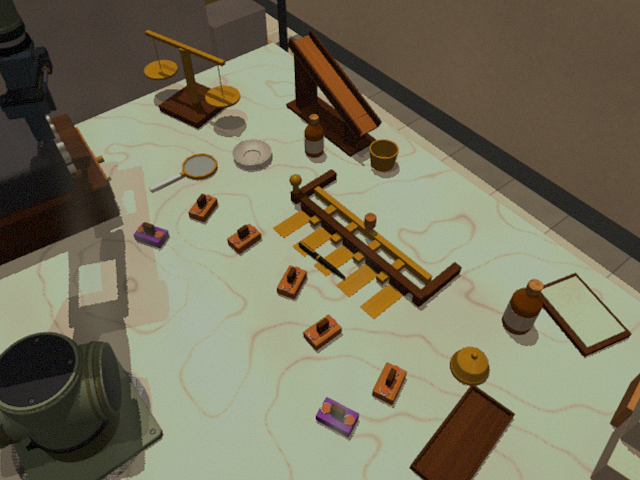

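The top view shows five orange blocks at about (192,291), (256,281), (328,275), (389,287) and (460,273). The two purple look-alikes are at (192,352) and (457,326). The pen is at (325,237), the comb knob at (327,175), the ball at (240,202) and the tray at (529,260). The side view agrees, and shows the comb fingers sticking out.

```bash
python3 - <<'E'
import cv2,numpy as np
im=cv2.imread("pics/top0.png")
c=cv2.resize(im[140:290,230:430],None,fx=4,fy=4,interpolation=cv2.INTER_CUBIC)
cv2.imwrite("pics/c1.png",np.clip(c*1.6,0,255).astype(np.uint8))
for n in("top","side"):
    im=cv2.imread(f"pics/{n}0.png");h=cv2.cvtColor(im,cv2.COLOR_BGR2HSV)
    m=((h[...,0]<13)&(h[...,1]>110)&(h[...,2]>35)).astype(np.uint8)
    k,l,st,ce=cv2.connectedComponentsWithStats(cv2.morphologyEx(m,cv2.MORPH_CLOSE,np.ones((3,3))))
    for i in range(1,k):
        if st[i,4]>60:print(n,st[i],ce[i].round(1),[int(np.median(h[...,j][l==i])) for j in range(3)])
E
```

```text
top [ 78  48 147  25 290] [147.4  59.8] [11, 180, 42]
top [  77   54  154   48 4082] [150.9  78.8] [12, 168, 90]
top [469  66  79  62 596] [504.  101.1] [11, 176, 46]
top [108 106  26  15 187] [117.  115.9] [11, 178, 50]
top [580 114  12  21  78] [586.3 124.1] [13, 156, 45]
top [477 126  27  24 382] [489.1 138.9] [12, 201, 55]
top [178 128  21  21 220] [189.4 139.7] [12, 203, 49]
top [587 139  12  21  81] [592.3 150.8] [13, 154, 47]
top [ 251  143  169   66 1790] [353.7 192.1] [11, 178, 49]
top [236 153  10  46 351] [240.9 174.4] [11, 176, 54]
top [322 170  11  12  96] [327.6 175.3] [12, 166, 103]
top [  7 180  51  27 564] [ 33.4 192.6] [11, 177, 49]
top [  0 204  37  18 252] [ 17.4 212.8] [11, 177, 49]
top [   7  211   63   35 1012] [ 37.8 228.1] [11, 177, 51]
top [ 502  215   55   91 3189] [528.7 260.2] [11, 179, 45]
top [446 258  29  32 529] [459.9 273.2] [12, 165, 106]
top [314 260  29  32 465] [327.8 275.3] [12, 162, 112]
top [246 266  20  30 439] [254.8 280.8] [12, 163, 111]
top [379 272  20  30 503] [388.3 286.2] [12, 163, 109]
top [178 275  29  33 477] [192.  291.8] [12, 163,
[... 764 characters left out ...]
 72] [369.8 223.1] [12, 189, 60]
side [228 225  32  29 368] [242.9 238.8] [12, 200, 83]
side [277 266  29  33 361] [290.7 282.4] [12, 200, 79]
side [543 274  33  14  67] [558.8 280.4] [11, 221, 69]
side [522 288 109  66 720] [576.1 325.5] [12, 205, 71]
side [511 299  29  19 169] [523.1 310.8] [12, 255, 51]
side [304 315  33  35 349] [319.7 331.6] [11, 198, 99]
side [503 318  26  16  68] [511.9 328.5] [12, 227, 47]
side [373 364  28  40 413] [387.9 384.4] [12, 198, 115]
side [ 410  384  104   96 5114] [463.1 438.4] [12, 203, 72]
side [619 385  16  28  63] [626.5 399.6] [13, 175, 71]
side [322 403  10  10  73] [326.3 407.6] [11, 181, 172]
side [345 416  10   9  73] [349.3 420. ] [10, 164, 171]
```

View pics/c1.png

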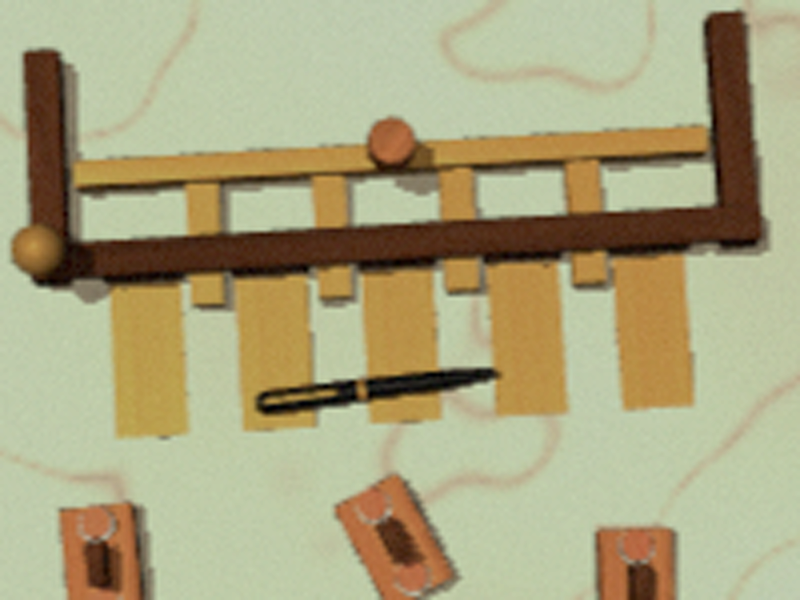

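```bash
cat > h.py <<'E'
from workcell import *
import cv2,numpy as np
from scipy.optimize import minimize,least_squares
def proj(n,X):
    m=camera_model(n);X=np.atleast_2d(X)
    p=X@np.array(m["R"]).T+m["t"];q=p@np.array(m["intrinsics"]).T
    return q[:,:2]/q[:,2:]
def unproj(n,uv,z):
    m=camera_model(n);R=np.array(m["R"]);c=-R.T@m["t"]
    d=(R.T@np.linalg.inv(m["intrinsics"])@np.c_[np.atleast_2d(uv),np.ones(len(np.atleast_2d(uv)))].T).T
    return c+d*((z-c[2])/d[:,2])[:,None]
def pose(p,L):
    a=np.radians(p[2]);c,s=np.cos(a),np.sin(a);L=np.asarray(L,float)
    return np.c_[p[0]+c*L[:,0]-s*L[:,1],p[1]+s*L[:,0]+c*L[:,1],L[:,2]]
BOX=[[x,y,z] for x in(-32,32) for y in(-20,20) for z in(0,20)]
RIB=[[x,y,z] for x in(-12,12) for y in(-5,5) for z in(20,45)]
S=6
def fitblock(ims,p0,cams=("top","side"),sat=115):
    masks={}
    for n in cams:
        u=proj(n,[[p0[0],p0[1],15]])[0].astype(int);w=30
        x0,y0=u-w
        h=cv2.cvtColor(ims[n],cv2.COLOR_RGB2HSV)[y0:y0+2*w,x0:x0+2*w]
        s=cv2.resize(((h[...,1].astype(float))*((h[...,0]<16)|(h[...,0]>172))).astype(np.float32),None,fx=S,fy=S,interpolation=cv2.INTER_LINEAR)
        masks[n]=((s>sat).astype(np.uint8),x0,y0)
    def cost(p):
        t=0
        for n,(m,x0,y0) in masks.items():
            g=np.zeros_like(m)
            for B in(BOX,RIB):
                q=(proj(n,pose(p,B))-[x0,y0]+.5)*S-.5
                cv2.fillConvexPoly(g,cv2.convexHull(np.round(q*16).astype(np.int32)),1,shift=4)
            t+=1-(g&m).sum()/max(1,(g|m).sum())
        return t/len(masks)
    best=None
    for a in((p0[2],) if len(p0)>3 else np.arange(p0[2]-60,p0[2]+91,30)):
        r=minimize(cost,[p0[0],p0[1],a],method="Nelder-Mead",options=dict(initial_simplex=[[p0[0],p0[1],a],[p0[0]+8,p0[1],a],[p0[0],p0[1]+8,a],[p0[0],p0[1],a+12]],xatol=.05,fatol=1e-4))
        if best is None or r.fun<best.fun:best=r
    p=best.x;p[2]=(p[2]+90)%180-90
    return p,best.fun
E
python3 - <<'E'
from h import *
ims={n:cv2.imread(f"pics/{n}0.png")[:,:,::-1].copy() for n in("top","side")}
o=lambda c:(np.array(c)+.5)/4-.5+[230,140]
F=[(117,437),(188,433),(245,431),(316,427),(373,424),(441,418),(497,416),(567,412),(624,410),(693,404)]
K=[(111,287),(182,283),(614,260),(684,255)]
L=[[-85,140-70*(i//2)+(20 if i%2==0 else -20),0] for i in range(10)]+[[0,160,0],[0,120,0],[0,-120,0],[0,-160,0]]
U=o(F+K)
r=least_squares(lambda p:(proj("top",pose(p,L))-U).ravel(),[600,20,0],loss="soft_l1")
print("rail",r.x.round(2),np.abs(r.fun).max().round(2));rail=r.x
np.save("rail.npy",rail)
print(pose(rail,[[-32,140-70*k,0] for k in range(5)]).round(1)[:,:2].tolist())
print("pen ends",unproj("top",o([(257,403),(498,374)]),6).round(1).tolist())
print("knob",unproj("top",[[327.6,175.3]],64).round(1))
t=unproj("top",[[502,221],[539,215],[557,299],[520,306]],15);print("tray",t.round(1).tolist(),t.mean(0).round(1))
for u in[(192,292),(255,281),(328,275),(388,286),(460,273)]:
    p=unproj("top",[u],18)[0]
    print([(a.round(1).tolist(),round(b,3)) for a,b in[fitblock(ims,[p[0],p[1],0],c) for c in(("top",),("side",),("top","side"))]])
E
```

```text
rail [612.7    5.14   2.63] 0.7
[[574.3, 143.5], [577.5, 73.6], [580.7, 3.7], [583.9, -66.3], [587.2, -136.2]]
pen ends [[538.4, 83.4, 6.0], [553.2, -49.4, 6.0]]
knob [[670.7   8.4  64. ]]
tray [[575.7, -373.6, 15.0], [588.1, -455.4, 15.0], [404.5, -485.2, 15.0], [390.3, -404.5, 15.0]] [ 489.7 -429.7   15. ]Traceback (most recent call last):
  File "<stdin>", line 17, in <module>
  File "h.py", line 37, in fitblock
    r=minimize(cost,[p0[0],p0[1],a],method="Nelder-Mead",options=dict(initial_simplex=[[p0[0],p0[1],a],[p0[0]+8,p0[1],a],[p0[0],p0[1]+8,a],[p0[0],p0[1],a+12]],xatol=.05,fatol=1e-4))
    res = _minimize_neldermead(fun, x0, args, callback, bounds=bounds,
                               **options)
    fsim[j] = func(sim[j])
              ~~~~^^^^^^^^
    fx = function(np.copy(x), *(wrapper_args + args))
  File "h.py", line 31, in cost
    q=(proj(n,pose(p,B))-[x0,y0]+.5)*S-.5
       ~~~~^^^^^^^^^^^^^
  File "h.py", line 5, in proj
    m=camera_model(n);X=np.atleast_2d(X)
ValueError: time passes only in moves, steps and waits
```

```bash
sed -i 's/^def proj/_C={}\ndef cam(n):\n    if n not in _C:_C[n]=camera_model(n)\n    return _C[n]\ndef proj/; s/m=camera_model(n);/m=cam(n);/' h.py
cat >> h.py <<'E'
SEED=[(192,292),(255,281),(328,275),(388,286),(460,273)]
def delta(xyz,yaw=None,s=None):
    "shift along tool axes (m) and yaw (rad) from the present pose to a target; yaw = direction of the tool x, modulo 180"
    s=s or state();from scipy.spatial.transform import Rotation as R
    r=R.from_euler("xyz",s["ee_rot"],degrees=True);d=r.inv().apply(np.array(xyz,float)-s["ee_pos"])/1000
    y=0 if yaw is None else ((yaw-s["ee_rot"][2]+90)%180-90)
    return d.round(4).tolist(),round(float(-np.radians(y)),3),s["ee_pos"].round(1).tolist(),s["ee_rot"].round(1).tolist(),s["qpos"][5].round(1) if hasattr(s["qpos"],"round") else s["qpos"][5]
E
python3 - <<'E'
from h import *
ims={n:cv2.imread(f"pics/{n}0.png")[:,:,::-1].copy() for n in("top","side")}
for u in SEED:
    p=unproj("top",[u],18)[0]
    print([(a.round(1).tolist(),round(b,3)) for a,b in[fitblock(ims,[p[0],p[1],0],c) for c in(("top",),("side",),("top","side"))]])
print(delta([545.8,17,150],-83.6))
E
```

```text
[([429.2, 304.3, 29.5], np.float64(0.179)), ([429.6, 302.6, 32.7], np.float64(0.178)), ([429.6, 303.5, 31.2], np.float64(0.182))]
[([450.0, 167.5, 3.6], np.float64(0.174)), ([450.8, 166.4, 10.2], np.float64(0.202)), ([450.9, 167.0, 6.1], np.float64(0.19))]
[([461.6, 9.8, 28.7], np.float64(0.14)), ([462.0, 8.6, 31.3], np.float64(0.148)), ([461.3, 8.9, 29.9], np.float64(0.146))]
[([435.3, -121.7, -0.6], np.float64(0.145)), ([435.4, -122.1, 2.5], np.float64(0.171)), ([435.4, -122.0, 2.5], np.float64(0.16))]
[([462.2, -277.8, 20.9], np.float64(0.16)), ([463.1, -278.8, 24.6], np.float64(0.121)), ([462.5, -278.7, 24.9], np.float64(0.141))]
([-0.4945, -0.3429, 0.0777], 1.052, [227.3, 527.7, 227.2], [-179.9, -0.0, 156.7], np.float64(-1.1))
```

```bash
r='[{"grip":0.0912,"x":-0.033,"y":-0.023,"z":0.005},{"grip":0.0912,"x":-0.066,"y":-0.046,"z":0.01},{"grip":0.0912,"x":-0.099,"y":-0.069,"z":0.015},{"grip":0.0912,"x":-0.132,"y":-0.092,"z":0.02},{"grip":0.0912,"x":-0.165,"y":-0.114,"z":0.026}]' 
python3 -m crank '[{"grip":0.09,"x":-0.033,"y":-0.023,"z":0.005},{"grip":0.09,"x":-0.066,"y":-0.046,"z":0.01},{"grip":0.09,"x":-0.099,"y":-0.069,"z":0.015},{"grip":0.09,"x":-0.132,"y":-0.092,"z":0.02},{"grip":0.09,"x":-0.165,"y":-0.114,"z":0.026}]'
python3 -m crank '[{"grip":0.07,"x":-0.033,"y":-0.023,"z":0.005},{"grip":0.06,"x":-0.066,"y":-0.046,"z":0.01},{"grip":0.05,"x":-0.099,"y":-0.069,"z":0.015},{"grip":0.05,"x":-0.132,"y":-0.092,"z":0.02},{"grip":0.05,"x":-0.165,"y":-0.114,"z":0.026}]'
python3 -m crank '[{"grip":0.05,"x":-0.033,"y":-0.023,"z":0.005,"yaw":0.1},{"grip":0.05,"x":-0.066,"y":-0.046,"z":0.01,"yaw":0.2},{"grip":0.05,"x":-0.099,"y":-0.069,"z":0.015,"yaw":0.31},{"grip":0.05,"x":-0.132,"y":-0.092,"z":0.02,"yaw":0.41},{"grip":0.05,"x":-0.165,"y":-0.115,"z":0.026,"yaw":0.52}]'
python3 -m crank '[{"grip":0.05,"x":0,"y":0,"z":0,"yaw":0.11},{"grip":0.05,"x":0,"y":0,"z":0,"yaw":0.22},{"grip":0.05,"x":0,"y":0,"z":0,"yaw":0.33},{"grip":0.05,"x":0,"y":0,"z":0,"yaw":0.43},{"grip":0.05,"x":0,"y":0,"z":0,"yaw":0.53}]'
python3 - <<'E'
from h import *
print(delta([545.8,17,40],-83.6))
f=grab_frame("wrist");m=camera_model("wrist");print(m["intrinsics"],m["R"],m["t"])
cv2.imwrite("pics/w1.png",np.clip(f[:,:,::-1]*1.5,0,255).astype(np.uint8))
E
```

```text
time_s: 0.52
ee_pos: [334.0, 355.5, 201.6]
ee_rot: [-180.0, 0.0, 126.7]
force: [0.4, 0.0, 0.1]
gripper_width: 60.5
gripper_force: 0.0
time_s: 0.93
ee_pos: [333.5, 356.8, 201.6]
ee_rot: [-180.0, 0.0, 96.2]
force: [0.5, 0.2, 0.9]
gripper_width: 50.3
gripper_force: 0.0
([-0.3607, 0.1744, 0.1617], -0.003, [333.5, 356.8, 201.6], [-180.0, 0.0, 96.2], np.float64(39.4))
[[371.64829954   0.         320.95998081]
 [  0.         371.64829954 231.1184157 ]
 [  0.           0.           1.        ]] [[ 9.94393924e-01  1.05738404e-01 -3.36306274e-04]
 [ 1.01730725e-01 -9.55827499e-01  2.75761947e-01]
 [ 2.88371775e-02 -2.74250218e-01 -9.61225902e-01]] [-369.01331186  283.06079777  455.28126271]validation failed for argument at $[0]...
validation failed for argument at $[0]...
```

View pics/w1.png

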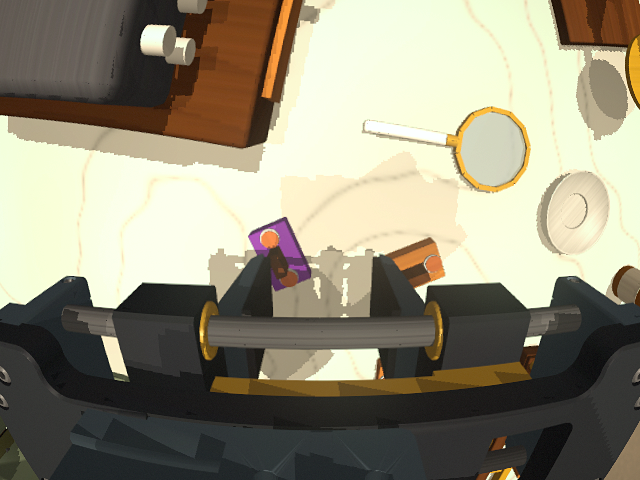

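The wrist view shows the magnifier at (490,148), a purple look-alike at (280,255) and an orange block at (413,262). The first two moves were refused because every key must be given in each row. I'll carry on to the pen.

```bash
python3 -m crank '[{"grip":0.05,"x":-0.036,"y":0.017,"z":0.005,"yaw":0},{"grip":0.045,"x":-0.072,"y":0.035,"z":0.01,"yaw":0},{"grip":0.04,"x":-0.108,"y":0.052,"z":0.015,"yaw":0},{"grip":0.036,"x":-0.144,"y":0.07,"z":0.02,"yaw":0},{"grip":0.036,"x":-0.18,"y":0.087,"z":0.025,"yaw":0}]'
python3 -m crank '[{"grip":0.036,"x":-0.036,"y":0.017,"z":0.01,"yaw":0},{"grip":0.036,"x":-0.072,"y":0.035,"z":0.02,"yaw":0},{"grip":0.036,"x":-0.108,"y":0.052,"z":0.04,"yaw":0},{"grip":0.036,"x":-0.144,"y":0.07,"z":0.06,"yaw":0},{"grip":0.036,"x":-0.181,"y":0.087,"z":0.09,"yaw":0}]'
python3 - <<'E'
from h import *
print(delta([545.8,17,18],-83.6))
E
```

```text
time_s: 1.4
ee_pos: [441.0, 186.7, 176.6]
ee_rot: [180.0, -0.0, 96.7]
force: [0.3, -0.2, 0.5]
gripper_width: 36.4
gripper_force: 0.0
time_s: 1.82
ee_pos: [542.9, 26.8, 95.6]
ee_rot: [179.8, 0.0, 96.6]
force: [0.3, 1.0, -0.3]
gripper_width: 35.6
gripper_force: 0.0
([-0.01, 0.0015, 0.0776], 0.004, [542.9, 26.8, 95.6], [179.8, 0.0, 96.6], np.float64(-5.0))
```

```bash
python3 -m crank '[{"grip":0.036,"x":0,"y":0,"z":0.015,"yaw":0},{"grip":0.036,"x":0,"y":0,"z":0.03,"yaw":0},{"grip":0.036,"x":0,"y":0,"z":0.04,"yaw":0},{"grip":0.036,"x":0,"y":0,"z":0.04,"yaw":0},{"grip":0.036,"x":0,"y":0,"z":0.04,"yaw":0}]'
python3 - <<'E'
from h import *
print(delta([545.8,17,18],-83.6))
E
```

```text
time_s: 2.23
ee_pos: [540.8, 29.1, 55.4]
ee_rot: [-179.9, -0.0, 96.6]
force: [-0.2, -0.6, 0.4]
gripper_width: 35.8
gripper_force: 0.0
([-0.0126, 0.0036, 0.0374], 0.004, [540.8, 29.1, 55.4], [-179.9, -0.0, 96.6], np.float64(-4.8))
```

```bash
python3 -m crank '[{"grip":0.036,"x":-0.0125,"y":0.0035,"z":0.01,"yaw":0},{"grip":0.036,"x":-0.0125,"y":0.0035,"z":0.02,"yaw":0},{"grip":0.036,"x":-0.0125,"y":0.0035,"z":0.03,"yaw":0},{"grip":0.036,"x":-0.0125,"y":0.0035,"z":0.0375,"yaw":0},{"grip":0.036,"x":-0.0125,"y":0.0035,"z":0.0375,"yaw":0}]'
python3 -m crank '[{"grip":0.02,"x":0,"y":0,"z":0,"yaw":0},{"grip":0.01,"x":0,"y":0,"z":0,"yaw":0},{"grip":0.005,"x":0,"y":0,"z":0,"yaw":0},{"grip":0.005,"x":0,"y":0,"z":0,"yaw":0},{"grip":0.005,"x":0,"y":0,"z":0,"yaw":0}]' 20
python3 - <<'E'
from h import *
print(delta([490,-430,75],9.5))
E
```

```text
time_s: 2.65
ee_pos: [544.5, 16.8, 16.2]
ee_rot: [-179.8, -0.0, 96.5]
force: [-0.3, -0.9, -0.3]
gripper_width: 36.1
gripper_force: 0.0
time_s: 3.07
ee_pos: [546.4, 16.8, 18.6]
ee_rot: [179.9, -0.0, 96.5]
force: [-0.3, -1.2, 0.5]
gripper_width: 11.7
gripper_force: 20.0
([-0.4375, -0.1068, -0.0566], 1.519, [546.4, 16.8, 18.6], [179.9, -0.0, 96.5], np.float64(-6.0))
```

```bash
python3 -m crank '[{"grip":0.005,"x":0,"y":0,"z":-0.02,"yaw":0},{"grip":0.005,"x":0,"y":0,"z":-0.04,"yaw":0},{"grip":0.005,"x":-0.02,"y":-0.005,"z":-0.06,"yaw":0},{"grip":0.005,"x":-0.05,"y":-0.012,"z":-0.08,"yaw":0},{"grip":0.005,"x":-0.08,"y":-0.02,"z":-0.08,"yaw":0}]'
python3 -m crank '[{"grip":0.005,"x":-0.035,"y":-0.008,"z":0,"yaw":0},{"grip":0.005,"x":-0.07,"y":-0.017,"z":0,"yaw":0},{"grip":0.005,"x":-0.105,"y":-0.026,"z":0,"yaw":0},{"grip":0.005,"x":-0.14,"y":-0.034,"z":0,"yaw":0},{"grip":0.005,"x":-0.175,"y":-0.043,"z":0,"yaw":0}]'
python3 -m crank '[{"grip":0.005,"x":-0.035,"y":-0.008,"z":0,"yaw":0.1},{"grip":0.005,"x":-0.07,"y":-0.017,"z":0,"yaw":0.2},{"grip":0.005,"x":-0.105,"y":-0.026,"z":0,"yaw":0.3},{"grip":0.005,"x":-0.14,"y":-0.034,"z":0,"yaw":0.4},{"grip":0.005,"x":-0.175,"y":-0.043,"z":0,"yaw":0.5}]'
python3 -m crank '[{"grip":0.005,"x":0,"y":0,"z":0,"yaw":0.1},{"grip":0.005,"x":0,"y":0,"z":0,"yaw":0.2},{"grip":0.005,"x":0,"y":0,"z":0,"yaw":0.3},{"grip":0.005,"x":0,"y":0,"z":0,"yaw":0.4},{"grip":0.005,"x":0,"y":0,"z":0,"yaw":0.5}]'
python3 -m crank '[{"grip":0.005,"x":0,"y":0,"z":0,"yaw":0.1},{"grip":0.005,"x":0,"y":0,"z":0,"yaw":0.2},{"grip":0.005,"x":0,"y":0,"z":0,"yaw":0.3},{"grip":0.005,"x":0,"y":0,"z":0,"yaw":0.4},{"grip":0.005,"x":0,"y":0,"z":0,"yaw":0.52}]'
python3 - <<'E'
from h import *
print(delta([490,-430,25],9.5))
E
```

```text
time_s: 3.48
ee_pos: [537.9, -65.7, 102.2]
ee_rot: [179.5, 0.1, 96.7]
force: [0.2, -0.6, -0.6]
gripper_width: 11.8
gripper_force: 20.0
time_s: 3.9
ee_pos: [512.0, -245.4, 98.4]
ee_rot: [180.0, 0.0, 96.5]
force: [0.1, 0.5, -0.8]
gripper_width: 11.7
gripper_force: 20.0
time_s: 4.32
ee_pos: [489.1, -424.2, 98.3]
ee_rot: [180.0, -0.0, 67.6]
force: [0.1, 0.4, -0.1]
gripper_width: 12.2
gripper_force: 20.0
time_s: 4.73
ee_pos: [489.4, -422.6, 98.0]
ee_rot: [-180.0, -0.0, 38.9]
force: [0.3, 0.6, -0.4]
gripper_width: 11.7
gripper_force: 20.0
time_s: 5.15
ee_pos: [489.5, -422.4, 98.1]
ee_rot: [-180.0, 0.0, 9.1]
force: [-0.6, -0.8, -0.3]
gripper_width: 11.8
gripper_force: 20.0
([-0.0007, 0.0076, 0.0731], -0.006, [489.5, -422.4, 98.1], [-180.0, 0.0, 9.1], np.float64(39.0))
```

```bash
python3 -m crank '[{"grip":0.005,"x":-0.001,"y":0.0075,"z":0.02,"yaw":0},{"grip":0.005,"x":-0.001,"y":0.0075,"z":0.04,"yaw":0},{"grip":0.005,"x":-0.001,"y":0.0075,"z":0.06,"yaw":0},{"grip":0.005,"x":-0.001,"y":0.0075,"z":0.07,"yaw":0},{"grip":0.005,"x":-0.001,"y":0.0075,"z":0.0745,"yaw":0}]'
python3 -m crank '[{"grip":0.005,"x":0,"y":0,"z":0,"yaw":0},{"grip":0.02,"x":0,"y":0,"z":0,"yaw":0},{"grip":0.028,"x":0,"y":0,"z":0,"yaw":0},{"grip":0.028,"x":0,"y":0,"z":0,"yaw":0},{"grip":0.028,"x":0,"y":0,"z":0,"yaw":0}]'
python3 -m crank '[{"grip":0.028,"x":0,"y":0,"z":-0.02,"yaw":0},{"grip":0.028,"x":0,"y":0,"z":-0.05,"yaw":0},{"grip":0.028,"x":0,"y":0,"z":-0.08,"yaw":0},{"grip":0.028,"x":0,"y":0,"z":-0.1,"yaw":0},{"grip":0.028,"x":0,"y":0,"z":-0.12,"yaw":0}]'
python3 -m crank '[{"grip":0.04,"x":-0.03,"y":-0.02,"z":0,"yaw":-0.1},{"grip":0.06,"x":-0.06,"y":-0.04,"z":0,"yaw":-0.2},{"grip":0.06,"x":-0.08,"y":-0.07,"z":0,"yaw":-0.3},{"grip":0.06,"x":-0.09,"y":-0.1,"z":0,"yaw":-0.4},{"grip":0.06,"x":-0.1,"y":-0.13,"z":0,"yaw":-0.5}]'
python3 - <<'E'
from h import *
f=grab_frame("top")
cv2.imwrite("pics/t1.png",np.clip(cv2.resize(f[150:310,430:600,::-1],None,fx=3,fy=3)*1.8,0,255).astype(np.uint8))
rail=np.load("rail.npy");k=pose(rail,[[60,0,0]])[0];print(k,delta([k[0],k[1],150],rail[2]))
E
```

```text
time_s: 5.57
ee_pos: [488.6, -429.0, 23.3]
ee_rot: [-179.8, 0.2, 9.4]
force: [-7.8, 5.9, 25.7]
gripper_width: 11.6
gripper_force: 20.0
time_s: 5.98
ee_pos: [490.1, -430.2, 23.9]
ee_rot: [180.0, -0.0, 9.4]
force: [0.4, 0.2, -0.4]
gripper_width: 27.6
gripper_force: 0.0
time_s: 6.4
ee_pos: [490.1, -430.3, 145.5]
ee_rot: [179.9, -0.1, 9.4]
force: [-0.1, -0.5, -0.8]
gripper_width: 28.0
gripper_force: 0.0
time_s: 6.82
ee_pos: [368.4, -317.2, 143.8]
ee_rot: [180.0, -0.0, 38.3]
force: [0.8, -0.5, 0.8]
gripper_width: 58.2
gripper_force: 0.0
[672.63511769   7.89551661   0.        ] ([0.44, -0.0573, -0.0065], 0.627, [364.2, -311.1, 143.0], [-179.5, 0.0, 38.6], np.float64(9.5))
```

View pics/t1.png

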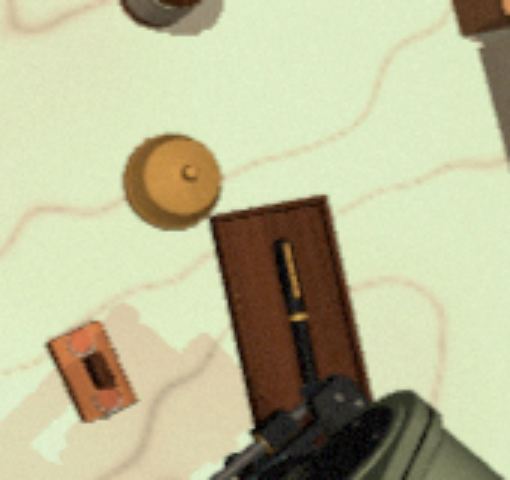

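The pen lies well inside the tray, at (290,300) in the crop. Next is the comb knob.

```bash
python3 -m crank '[{"grip":0.05,"x":0.03,"y":-0.004,"z":0,"yaw":0},{"grip":0.05,"x":0.06,"y":-0.008,"z":0,"yaw":0},{"grip":0.05,"x":0.09,"y":-0.012,"z":0,"yaw":0},{"grip":0.05,"x":0.12,"y":-0.016,"z":0,"yaw":0},{"grip":0.05,"x":0.147,"y":-0.019,"z":0,"yaw":0}]'
python3 -m crank '[{"grip":0.05,"x":0.03,"y":-0.004,"z":0,"yaw":0},{"grip":0.05,"x":0.06,"y":-0.008,"z":0,"yaw":0},{"grip":0.05,"x":0.09,"y":-0.012,"z":0,"yaw":0},{"grip":0.05,"x":0.12,"y":-0.016,"z":0,"yaw":0},{"grip":0.05,"x":0.147,"y":-0.019,"z":0,"yaw":0}]'
python3 -m crank '[{"grip":0.05,"x":0.03,"y":-0.004,"z":0,"yaw":0.12},{"grip":0.05,"x":0.06,"y":-0.008,"z":0,"yaw":0.24},{"grip":0.05,"x":0.09,"y":-0.012,"z":0,"yaw":0.36},{"grip":0.05,"x":0.12,"y":-0.016,"z":0,"yaw":0.48},{"grip":0.05,"x":0.147,"y":-0.019,"z":0,"yaw":0.6}]'
python3 -m crank '[{"grip":0.05,"x":0,"y":0,"z":0,"yaw":0.02},{"grip":0.05,"x":0,"y":0,"z":0.01,"yaw":0.02},{"grip":0.05,"x":0,"y":0,"z":0.02,"yaw":0.02},{"grip":0.05,"x":0,"y":0,"z":0.03,"yaw":0.02},{"grip":0.05,"x":0,"y":0,"z":0.03,"yaw":0.02}]'
python3 - <<'E'
from h import *
rail=np.load("rail.npy");print(delta([670.7,8.4,52],rail[2]))
E
```

```text
time_s: 7.28
ee_pos: [475.1, -211.4, 143.9]
ee_rot: [180.0, -0.0, 38.1]
force: [-0.6, 0.4, -0.6]
gripper_width: 50.0
gripper_force: 0.0
time_s: 7.7
ee_pos: [579.2, -105.5, 143.8]
ee_rot: [180.0, -0.0, 38.1]
force: [-0.2, -0.6, 0.0]
gripper_width: 49.8
gripper_force: 0.0
time_s: 8.12
ee_pos: [683.1, 0.3, 143.7]
ee_rot: [-180.0, -0.0, 3.4]
force: [-0.3, -0.8, -0.6]
gripper_width: 50.3
gripper_force: 0.0
time_s: 8.53
ee_pos: [679.2, -2.3, 110.3]
ee_rot: [-180.0, 0.4, 2.5]
force: [-0.1, -0.3, -0.3]
gripper_width: 50.2
gripper_force: 0.0
([-0.0076, -0.0111, 0.0583], -0.002, [679.2, -2.3, 110.3], [-180.0, 0.4, 2.5], np.float64(86.3))
```

```bash
python3 -m crank '[{"grip":0.05,"x":-0.0076,"y":-0.011,"z":0.01,"yaw":0},{"grip":0.05,"x":-0.0076,"y":-0.011,"z":0.025,"yaw":0},{"grip":0.05,"x":-0.0076,"y":-0.011,"z":0.04,"yaw":0},{"grip":0.05,"x":-0.0076,"y":-0.011,"z":0.052,"yaw":0},{"grip":0.05,"x":-0.0076,"y":-0.011,"z":0.058,"yaw":0}]'
python3 -m crank '[{"grip":0.03,"x":0,"y":0,"z":0,"yaw":0},{"grip":0.02,"x":0,"y":0,"z":0,"yaw":0},{"grip":0.02,"x":0,"y":0,"z":0,"yaw":0},{"grip":0.02,"x":0,"y":0,"z":0,"yaw":0},{"grip":0.02,"x":0,"y":0,"z":0,"yaw":0}]' 20
python3 -m crank '[{"grip":0.02,"x":0.004,"y":0,"z":0,"yaw":0},{"grip":0.02,"x":0.008,"y":0,"z":0,"yaw":0},{"grip":0.02,"x":0.012,"y":0,"z":0,"yaw":0},{"grip":0.02,"x":0.015,"y":0,"z":0,"yaw":0},{"grip":0.02,"x":0.017,"y":0,"z":0,"yaw":0}]'
python3 -m crank '[{"grip":0.02,"x":0.001,"y":0,"z":0,"yaw":0},{"grip":0.02,"x":0.002,"y":0,"z":0,"yaw":0},{"grip":0.02,"x":0.003,"y":0,"z":0,"yaw":0},{"grip":0.02,"x":0.004,"y":0,"z":0,"yaw":0},{"grip":0.02,"x":0.004,"y":0,"z":0,"yaw":0}]'
python3 - <<'E'
from h import *
rail=np.load("rail.npy");s=state();d=s["ee_pos"][:2]-rail[:2];a=np.radians(rail[2])
print(s["ee_pos"],d@[np.cos(a),np.sin(a)],d@[-np.sin(a),np.cos(a)])
E
```

```text
time_s: 8.95
ee_pos: [672.3, 8.7, 53.7]
ee_rot: [-180.0, 0.2, 2.5]
force: [0.5, 0.1, 0.0]
gripper_width: 50.2
gripper_force: 0.0
time_s: 9.37
ee_pos: [674.3, 10.7, 56.6]
ee_rot: [-179.9, -0.1, 2.5]
force: [0.2, 4.5, 0.9]
gripper_width: 25.2
gripper_force: 20.0
time_s: 9.78
ee_pos: [690.6, 11.5, 56.6]
ee_rot: [-179.9, 0.0, 2.6]
force: [-2.0, 4.9, 3.2]
gripper_width: 25.4
gripper_force: 20.0
time_s: 10.2
ee_pos: [693.2, 11.6, 56.6]
ee_rot: [-179.9, 0.2, 2.6]
force: [-5.1, 3.7, 4.9]
gripper_width: 25.4
gripper_force: 20.0
[693.15135792  11.58742617  56.56505313] 80.66407360091993 2.7463378520299275
```

```bash
python3 -m crank '[{"grip":0.02,"x":0.001,"y":0,"z":0,"yaw":0},{"grip":0.02,"x":0.002,"y":0,"z":0,"yaw":0},{"grip":0.02,"x":0.003,"y":0,"z":0,"yaw":0},{"grip":0.02,"x":0.004,"y":0,"z":0,"yaw":0},{"grip":0.02,"x":0.004,"y":0,"z":0,"yaw":0}]'
python3 -m crank '[{"grip":0.02,"x":-0.004,"y":0,"z":0,"yaw":0},{"grip":0.05,"x":-0.004,"y":0,"z":0,"yaw":0},{"grip":0.05,"x":-0.004,"y":0,"z":0,"yaw":0},{"grip":0.05,"x":-0.004,"y":0,"z":-0.03,"yaw":0},{"grip":0.05,"x":-0.004,"y":0,"z":-0.06,"yaw":0}]'
python3 -m crank '[{"grip":0.05,"x":-0.02,"y":0,"z":-0.03,"yaw":0},{"grip":0.05,"x":-0.06,"y":0,"z":-0.04,"yaw":0},{"grip":0.05,"x":-0.1,"y":0,"z":-0.04,"yaw":0},{"grip":0.05,"x":-0.14,"y":0,"z":-0.04,"yaw":0},{"grip":0.05,"x":-0.18,"y":0,"z":-0.04,"yaw":0}]'
python3 -m crank '[{"grip":0.05,"x":-0.03,"y":0,"z":0,"yaw":0},{"grip":0.05,"x":-0.06,"y":0,"z":0,"yaw":0},{"grip":0.05,"x":-0.1,"y":0,"z":0,"yaw":0},{"grip":0.05,"x":-0.14,"y":0,"z":0,"yaw":0},{"grip":0.05,"x":-0.16,"y":0,"z":0,"yaw":0}]'
python3 - <<'E'
from h import *
f=grab_frame("top");cv2.imwrite("pics/top2.png",f[:,:,::-1]);cv2.imwrite("pics/side2.png",grab_frame("side")[:,:,::-1])
c=cv2.resize(f[130:310,215:455,::-1],None,fx=3.3,fy=3.3,interpolation=cv2.INTER_CUBIC)
cv2.imwrite("pics/c2.png",np.clip(c*1.6,0,255).astype(np.uint8));print(c.shape)
E
```

```text
time_s: 10.62
ee_pos: [693.3, 11.6, 56.5]
ee_rot: [-179.9, 0.7, 2.6]
force: [-13.8, 3.8, 10.1]
gripper_width: 25.6
gripper_force: 20.0
time_s: 11.03
ee_pos: [693.7, 9.6, 114.2]
ee_rot: [180.0, 0.3, 2.6]
force: [0.9, 0.1, -0.2]
gripper_width: 48.8
gripper_force: 0.0
time_s: 11.45
ee_pos: [513.7, 1.5, 156.1]
ee_rot: [179.9, -0.1, 2.6]
force: [0.1, 0.3, 0.1]
gripper_width: 50.1
gripper_force: 0.0
time_s: 11.87
ee_pos: [350.5, -5.5, 155.3]
ee_rot: [180.0, 0.2, 2.6]
force: [-0.1, 0.5, -0.4]
gripper_width: 49.9
gripper_force: 0.0
(594, 792, 3)
```

View pics/c2.png

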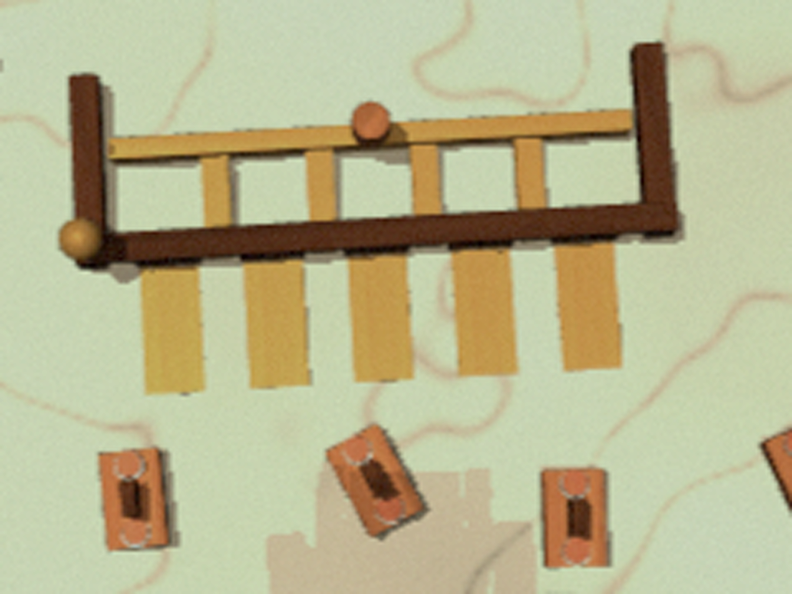

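The comb is fully back: the force rose to 14 N with no further motion, and no fingers show in front of the rail. All five blocks are still in place, so I'll re-fit them and start with the ball-side block.

```bash
cat >> h.py <<'E'
def shot(tag):
    ims={n:grab_frame(n) for n in("top","side")}
    for n in ims:cv2.imwrite(f"pics/{n}_{tag}.png",ims[n][:,:,::-1])
    return ims
def near(ims,xy,yaw=0,cams=("top","side")):
    "blocks by colour in the top picture, nearest to xy, then fitted"
    p,c=fitblock(ims,[xy[0],xy[1],yaw],cams);return p.round(1).tolist(),round(float(c),3)
E
python3 - <<'E'
from h import *
ims={n:cv2.imread(f"pics/{n}2.png")[:,:,::-1].copy() for n in("top","side")}
for q in[(430,304),(451,167),(461,9),(435,-122),(462,-278)]:print(near(ims,q,15))
print(delta([430,305.5,80],30))
E
```

```text
([429.5, 303.6, 29.7], 0.566)
([450.7, 167.2, 5.4], 0.52)
([461.3, 9.1, 28.7], 0.135)
([435.6, -122.5, -0.4], 0.153)
([462.9, -278.6, 24.9], 0.142)
([0.0921, -0.3072, 0.0754], -0.479, [351.8, -5.4, 155.7], [180.0, 0.1, 2.6], np.float64(84.8))
```

```bash
python3 -m crank '[{"grip":0.05,"x":0.009,"y":-0.03,"z":0,"yaw":0},{"grip":0.045,"x":0.018,"y":-0.06,"z":0,"yaw":0},{"grip":0.04,"x":0.027,"y":-0.09,"z":0.01,"yaw":0},{"grip":0.04,"x":0.036,"y":-0.12,"z":0.02,"yaw":0},{"grip":0.036,"x":0.046,"y":-0.153,"z":0.03,"yaw":0}]'
python3 -m crank '[{"grip":0.036,"x":0.009,"y":-0.03,"z":0,"yaw":-0.1},{"grip":0.036,"x":0.018,"y":-0.06,"z":0,"yaw":-0.2},{"grip":0.036,"x":0.027,"y":-0.09,"z":0.01,"yaw":-0.3},{"grip":0.036,"x":0.036,"y":-0.12,"z":0.02,"yaw":-0.4},{"grip":0.036,"x":0.046,"y":-0.154,"z":0.04,"yaw":-0.48}]'
python3 -m crank '[{"grip":0.036,"x":0,"y":0,"z":0,"yaw":0},{"grip":0.036,"x":0,"y":0,"z":0,"yaw":0},{"grip":0.036,"x":0,"y":0,"z":0,"yaw":0},{"grip":0.036,"x":0,"y":0,"z":0,"yaw":0},{"grip":0.036,"x":0,"y":0,"z":0,"yaw":0}]'
python3 - <<'E'
from h import *
print(delta([430,305.5,43],29.7))
E
```

```text
time_s: 12.38
ee_pos: [396.5, 151.6, 125.8]
ee_rot: [-180.0, -0.2, 2.6]
force: [0.2, -0.2, 0.2]
gripper_width: 36.8
gripper_force: 0.0
time_s: 12.8
ee_pos: [436.4, 308.8, 86.7]
ee_rot: [180.0, -0.4, 30.3]
force: [0.6, 0.2, 0.3]
gripper_width: 35.9
gripper_force: 0.0
time_s: 13.22
ee_pos: [433.7, 305.0, 86.4]
ee_rot: [180.0, -0.1, 30.0]
force: [-0.7, -0.5, -0.6]
gripper_width: 35.9
gripper_force: 0.0
([-0.003, -0.0022, 0.0434], 0.005, [433.7, 305.0, 86.4], [180.0, -0.1, 30.0], np.float64(93.9))
```

```bash
python3 -m crank '[{"grip":0.036,"x":-0.003,"y":-0.002,"z":0.015,"yaw":0},{"grip":0.036,"x":-0.003,"y":-0.002,"z":0.03,"yaw":0},{"grip":0.036,"x":-0.003,"y":-0.002,"z":0.04,"yaw":0},{"grip":0.036,"x":-0.003,"y":-0.002,"z":0.043,"yaw":0},{"grip":0.036,"x":-0.003,"y":-0.002,"z":0.043,"yaw":0}]'
python3 -m crank '[{"grip":0.036,"x":0,"y":0,"z":0,"yaw":0},{"grip":0.036,"x":0,"y":0,"z":0,"yaw":0},{"grip":0.036,"x":0,"y":0,"z":0,"yaw":0},{"grip":0.02,"x":0,"y":0,"z":0,"yaw":0},{"grip":0.012,"x":0,"y":0,"z":0,"yaw":0}]' 12
python3 -m crank '[{"grip":0.005,"x":0,"y":0,"z":0,"yaw":0},{"grip":0.005,"x":0,"y":0,"z":0,"yaw":0},{"grip":0.005,"x":0,"y":0,"z":0,"yaw":0},{"grip":0.005,"x":0,"y":0,"z":0,"yaw":0},{"grip":0.005,"x":0,"y":0,"z":0,"yaw":0}]' 12
python3 - <<'E'
from h import *
print(delta([530,240,42],2.6))
E
```

```text
time_s: 13.63
ee_pos: [429.5, 305.4, 42.4]
ee_rot: [180.0, 0.0, 30.0]
force: [0.1, 0.1, 0.2]
gripper_width: 35.7
gripper_force: 0.0
time_s: 14.05
ee_pos: [429.8, 306.3, 43.0]
ee_rot: [-180.0, -0.0, 30.1]
force: [-0.6, 0.2, -0.1]
gripper_width: 25.3
gripper_force: 0.0
time_s: 14.47
ee_pos: [429.6, 306.1, 42.7]
ee_rot: [-180.0, -0.0, 30.1]
force: [0.4, 0.3, 0.9]
gripper_width: 10.2
gripper_force: 12.0
([0.0537, 0.1075, 0.0007], 0.479, [429.6, 306.1, 42.7], [-180.0, -0.0, 30.1], np.float64(94.1))
```

```bash
python3 -m crank '[{"grip":0.005,"x":0.01,"y":0.02,"z":0.001,"yaw":0.09},{"grip":0.005,"x":0.02,"y":0.042,"z":0.001,"yaw":0.19},{"grip":0.005,"x":0.032,"y":0.064,"z":0.001,"yaw":0.29},{"grip":0.005,"x":0.043,"y":0.086,"z":0.001,"yaw":0.39},{"grip":0.005,"x":0.054,"y":0.107,"z":0.001,"yaw":0.479}]'
python3 -m crank '[{"grip":0.005,"x":0,"y":0.01,"z":0,"yaw":0},{"grip":0.005,"x":0,"y":0.03,"z":0,"yaw":0},{"grip":0.005,"x":0,"y":0.05,"z":0,"yaw":0},{"grip":0.005,"x":0,"y":0.07,"z":0,"yaw":0},{"grip":0.005,"x":0,"y":0.09,"z":0,"yaw":0}]'
python3 -m crank '[{"grip":0.005,"x":0,"y":0,"z":0,"yaw":0},{"grip":0.005,"x":0,"y":0,"z":0,"yaw":0},{"grip":0.005,"x":0,"y":0,"z":0,"yaw":0},{"grip":0.005,"x":0,"y":0,"z":0,"yaw":0},{"grip":0.005,"x":0,"y":0,"z":0,"yaw":0}]'
python3 - <<'E'
from h import *
print(delta([574.3,146.4,42],2.6))
ims=shot("a");s=state()
c=cv2.resize(ims["top"][190:310,220:380,::-1],None,fx=5,fy=5,interpolation=cv2.INTER_CUBIC)
cv2.imwrite("pics/c3.png",np.clip(c*1.6,0,255).astype(np.uint8))
E
```

```text
time_s: 14.88
ee_pos: [530.3, 240.6, 42.6]
ee_rot: [-179.9, 0.0, 2.3]
force: [-2.7, 2.5, 6.9]
gripper_width: 9.4
gripper_force: 12.0
time_s: 15.3
ee_pos: [534.3, 150.9, 42.5]
ee_rot: [-179.9, -0.1, 2.7]
force: [-1.5, 4.8, 10.1]
gripper_width: 10.0
gripper_force: 12.0
time_s: 15.72
ee_pos: [534.2, 149.8, 42.5]
ee_rot: [179.9, -0.1, 2.8]
force: [1.4, -4.9, 6.5]
gripper_width: 10.0
gripper_force: 12.0
([0.0398, 0.0053, 0.0006], 0.003, [534.2, 149.8, 42.5], [179.9, -0.1, 2.8], np.float64(101.9))
```

View pics/c3.png

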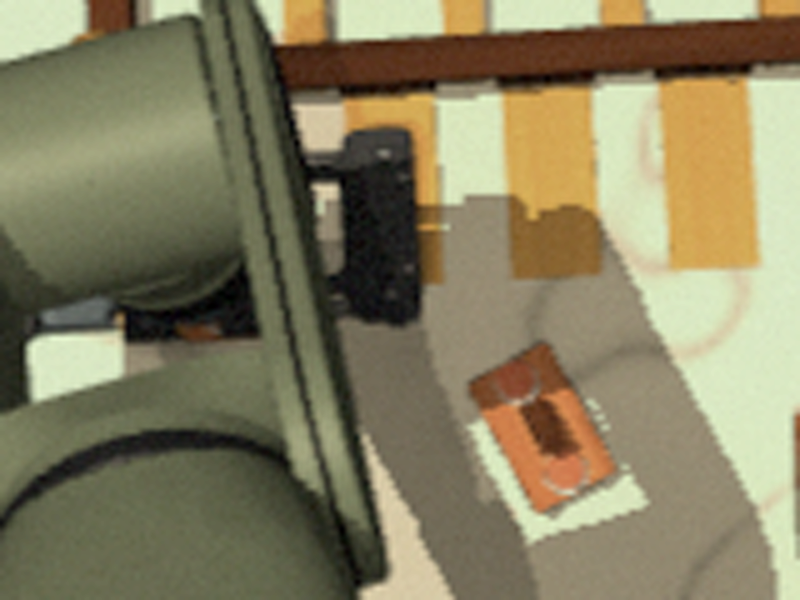

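The arm hides the held block. The next block sits undisturbed at crop position (545,430). I'll slide this one to the rail.

```bash
python3 -m crank '[{"grip":0.005,"x":0.007,"y":0.004,"z":0,"yaw":0.003},{"grip":0.005,"x":0.014,"y":0.0053,"z":0,"yaw":0.003},{"grip":0.005,"x":0.021,"y":0.0053,"z":0,"yaw":0.003},{"grip":0.005,"x":0.028,"y":0.0053,"z":0,"yaw":0.003},{"grip":0.005,"x":0.034,"y":0.0053,"z":0,"yaw":0.003}]'
python3 -m crank '[{"grip":0.005,"x":0.001,"y":0,"z":0,"yaw":0},{"grip":0.005,"x":0.002,"y":0,"z":0,"yaw":0},{"grip":0.005,"x":0.003,"y":0,"z":0,"yaw":0},{"grip":0.005,"x":0.004,"y":0,"z":0,"yaw":0},{"grip":0.005,"x":0.005,"y":0,"z":0,"yaw":0}]'
python3 -m crank '[{"grip":0.005,"x":0.001,"y":0,"z":0,"yaw":0},{"grip":0.005,"x":0.002,"y":0,"z":0,"yaw":0},{"grip":0.005,"x":0.003,"y":0,"z":0,"yaw":0},{"grip":0.005,"x":0.003,"y":0,"z":0,"yaw":0},{"grip":0.005,"x":0.003,"y":0,"z":0,"yaw":0}]'
```

```text
time_s: 16.23
ee_pos: [565.7, 146.9, 42.4]
ee_rot: [180.0, 0.3, 2.6]
force: [-7.3, -0.6, 11.3]
gripper_width: 9.8
gripper_force: 12.0
time_s: 16.65
ee_pos: [570.2, 147.2, 42.4]
ee_rot: [180.0, 0.3, 2.6]
force: [-5.6, -0.4, 11.3]
gripper_width: 9.9
gripper_force: 12.0
time_s: 17.07
ee_pos: [573.6, 147.3, 42.4]
ee_rot: [180.0, 0.2, 2.6]
force: [-4.9, -0.7, 11.2]
gripper_width: 9.8
gripper_force: 12.0
```

```bash
python3 -m crank '[{"grip":0.005,"x":0.001,"y":0.0005,"z":0,"yaw":0},{"grip":0.005,"x":0.002,"y":0.001,"z":0,"yaw":0},{"grip":0.005,"x":0.003,"y":0.001,"z":0,"yaw":0},{"grip":0.005,"x":0.003,"y":0.001,"z":0,"yaw":0},{"grip":0.005,"x":0.003,"y":0.001,"z":0,"yaw":0}]'
python3 -m crank '[{"grip":0.005,"x":0.001,"y":0,"z":0,"yaw":0},{"grip":0.005,"x":0.002,"y":0,"z":0,"yaw":0},{"grip":0.005,"x":0.002,"y":0,"z":0,"yaw":0},{"grip":0.005,"x":0.002,"y":0,"z":0,"yaw":0},{"grip":0.005,"x":0.002,"y":0,"z":0,"yaw":0}]'
```

```text
time_s: 17.48
ee_pos: [576.3, 146.7, 42.4]
ee_rot: [-180.0, 0.3, 2.6]
force: [-6.6, 1.1, 9.9]
gripper_width: 10.1
gripper_force: 12.0
time_s: 17.9
ee_pos: [576.6, 146.7, 42.2]
ee_rot: [180.0, 0.5, 2.5]
force: [-10.2, 0.4, 13.1]
gripper_width: 9.8
gripper_force: 12.0
```

```bash
python3 -m crank '[{"grip":0.005,"x":0.001,"y":0,"z":0,"yaw":0},{"grip":0.005,"x":0.002,"y":0,"z":0,"yaw":0},{"grip":0.005,"x":0.002,"y":0,"z":0,"yaw":0},{"grip":0.005,"x":0,"y":0,"z":-0.001,"yaw":0},{"grip":0.005,"x":-0.002,"y":0,"z":-0.0015,"yaw":0}]'
python3 -m crank '[{"grip":0.005,"x":0,"y":0,"z":0,"yaw":0},{"grip":0.03,"x":0,"y":0,"z":0,"yaw":0},{"grip":0.03,"x":0,"y":0,"z":0,"yaw":0},{"grip":0.03,"x":0,"y":0,"z":-0.02,"yaw":0},{"grip":0.03,"x":0,"y":0,"z":-0.05,"yaw":0}]'
python3 -m crank '[{"grip":0.036,"x":-0.035,"y":0.02,"z":-0.02,"yaw":0},{"grip":0.036,"x":-0.07,"y":0.04,"z":-0.03,"yaw":0},{"grip":0.036,"x":-0.105,"y":0.06,"z":-0.04,"yaw":0},{"grip":0.036,"x":-0.14,"y":0.08,"z":-0.05,"yaw":0},{"grip":0.036,"x":-0.17,"y":0.1,"z":-0.05,"yaw":0}]'
python3 - <<'E'
from h import *
ims=shot("b")
print(near(ims,(574,143),0,("top",)),near(ims,(574,143)),near(ims,(451,167)),near(ims,(451,167),0,("top",)),near(ims,(461,9),15))
c=cv2.resize(ims["top"][180:300,230:390,::-1],None,fx=5,fy=5,interpolation=cv2.INTER_CUBIC)
cv2.imwrite("pics/c4.png",np.clip(c*1.6,0,255).astype(np.uint8))
E
```

```text
time_s: 18.32
ee_pos: [577.2, 146.4, 42.4]
ee_rot: [180.0, 0.2, 2.6]
force: [-1.0, -0.8, -1.9]
gripper_width: 10.1
gripper_force: 12.0
time_s: 18.73
ee_pos: [577.9, 145.8, 90.9]
ee_rot: [179.9, 0.3, 2.5]
force: [-0.2, 0.4, -0.1]
gripper_width: 29.8
gripper_force: 0.0
time_s: 19.15
ee_pos: [413.7, 38.5, 144.8]
ee_rot: [180.0, -0.3, 2.5]
force: [-0.5, -0.9, 0.6]
gripper_width: 36.0
gripper_force: 0.0
([594.2, 144.9, 3.4], 0.472) ([595.9, 144.8, 2.4], 0.496) ([450.6, 167.3, 6.8], 0.474) ([450.7, 169.0, 0.2], 0.219) ([462.3, 9.2, 31.0], 0.437)
```

View pics/c4.png

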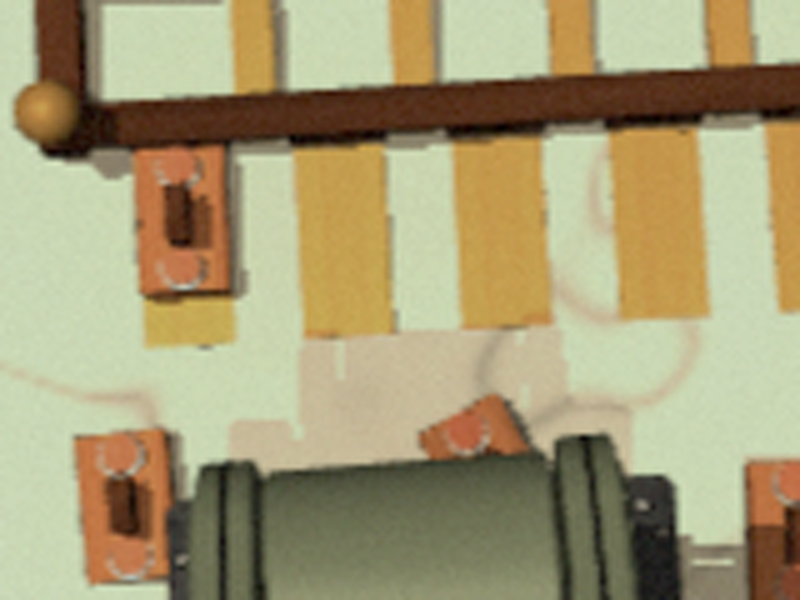

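```bash
python3 - <<'E'
from h import *
rail=np.load("rail.npy")
o=lambda c:(np.array(c)+.5)/5-.5+[230,180]
t=unproj("top",o([(133,148),(222,145),(141,293),(231,291)]),20);print(t.round(1).tolist(),t.mean(0).round(1))
g=unproj("top",o([(145,346),(236,342),(306,337),(395,333)]),0);print(g.round(1).tolist())
print(pose(rail,[[-85,160,0],[-85,120,0],[-85,90,0],[-85,50,0]]).round(1)[:,:2].tolist(), pose(rail,[[-32,140,0]])[0])
# robot deltas to B
print(delta([452.5,170,60],3.5))
E
```

```text
[[606.4, 164.8, 20.0], [607.3, 125.9, 20.0], [542.6, 161.2, 20.0], [543.1, 122.0, 20.0]] [574.9 143.5  20. ]
[[521.1, 161.7, 0.0], [522.5, 121.5, 0.0], [524.4, 90.6, 0.0], [525.8, 51.2, 0.0]]
[[520.4, 161.1], [522.3, 121.1], [523.7, 91.1], [525.5, 51.2]] [574.30617951 143.52523281   0.        ]
([0.0491, -0.1311, 0.0831], -0.02, [409.0, 37.1, 143.4], [180.0, 0.1, 2.3], np.float64(91.3))
```

The block on strip 0 is flush against the rail, with its middle within about 1 mm of the strip's. The robot frame is offset from the camera by about (+2.7, +2.9) mm, so I'll add that. On to block B.

```bash
python3 -m crank '[{"grip":0.036,"x":0.01,"y":-0.03,"z":0,"yaw":-0.01},{"grip":0.036,"x":0.02,"y":-0.06,"z":0.01,"yaw":-0.02},{"grip":0.036,"x":0.03,"y":-0.09,"z":0.03,"yaw":-0.03},{"grip":0.036,"x":0.04,"y":-0.115,"z":0.05,"yaw":-0.03},{"grip":0.036,"x":0.049,"y":-0.131,"z":0.063,"yaw":-0.03}]'
python3 -m crank '[{"grip":0.036,"x":0,"y":0,"z":0,"yaw":0},{"grip":0.036,"x":0,"y":0,"z":0,"yaw":0},{"grip":0.036,"x":0,"y":0,"z":0,"yaw":0},{"grip":0.036,"x":0,"y":0,"z":0,"yaw":0},{"grip":0.036,"x":0,"y":0,"z":0,"yaw":0}]'
python3 - <<'E'
from h import *
print(delta([452.5,170,43],4))
E
```

```text
time_s: 19.67
ee_pos: [458.5, 174.9, 78.8]
ee_rot: [-179.9, -0.1, 4.3]
force: [-0.0, -1.3, 0.9]
gripper_width: 36.0
gripper_force: 0.0
time_s: 20.08
ee_pos: [457.4, 171.5, 81.0]
ee_rot: [-180.0, -0.1, 4.1]
force: [0.5, 0.4, -0.2]
gripper_width: 36.3
gripper_force: 0.0
([-0.005, 0.0011, 0.038], 0.002, [457.4, 171.5, 81.0], [-180.0, -0.1, 4.1], np.float64(105.1))
```

```bash
python3 -m crank '[{"grip":0.036,"x":-0.005,"y":0.001,"z":0.012,"yaw":0},{"grip":0.036,"x":-0.005,"y":0.001,"z":0.025,"yaw":0},{"grip":0.036,"x":-0.005,"y":0.001,"z":0.035,"yaw":0},{"grip":0.036,"x":-0.005,"y":0.001,"z":0.038,"yaw":0},{"grip":0.036,"x":-0.005,"y":0.001,"z":0.038,"yaw":0}]'
python3 -m crank '[{"grip":0.036,"x":0,"y":0,"z":0,"yaw":0},{"grip":0.036,"x":0,"y":0,"z":0,"yaw":0},{"grip":0.036,"x":0,"y":0,"z":0,"yaw":0},{"grip":0.02,"x":0,"y":0,"z":0,"yaw":0},{"grip":0.012,"x":0,"y":0,"z":0,"yaw":0}]' 12
python3 -m crank '[{"grip":0.005,"x":0,"y":0,"z":0,"yaw":0},{"grip":0.005,"x":0,"y":0,"z":0,"yaw":0},{"grip":0.005,"x":0,"y":0,"z":0,"yaw":0},{"grip":0.005,"x":0,"y":0,"z":0,"yaw":0},{"grip":0.005,"x":0,"y":0,"z":0,"yaw":0}]' 12
python3 -m crank '[{"grip":0.005,"x":0.009,"y":0.019,"z":0.0005,"yaw":0},{"grip":0.005,"x":0.018,"y":0.038,"z":0.0005,"yaw":0.01},{"grip":0.005,"x":0.027,"y":0.058,"z":0.0005,"yaw":0.02},{"grip":0.005,"x":0.037,"y":0.078,"z":0.0005,"yaw":0.025},{"grip":0.005,"x":0.046,"y":0.097,"z":0.0005,"yaw":0.025}]'
python3 -m crank '[{"grip":0.005,"x":0,"y":0,"z":0,"yaw":0},{"grip":0.005,"x":0,"y":0,"z":0,"yaw":0},{"grip":0.005,"x":0,"y":0,"z":0,"yaw":0},{"grip":0.005,"x":0,"y":0,"z":0,"yaw":0},{"grip":0.005,"x":0,"y":0,"z":0,"yaw":0}]'
python3 - <<'E'
from h import *
print(delta([580.2,76.5,42.5],2.6))
E
```

```text
time_s: 20.5
ee_pos: [451.9, 170.2, 42.1]
ee_rot: [180.0, 0.0, 4.1]
force: [0.4, 0.3, 0.2]
gripper_width: 36.1
gripper_force: 0.0
time_s: 20.92
ee_pos: [452.4, 170.9, 42.5]
ee_rot: [-180.0, -0.0, 4.2]
force: [-0.1, 1.3, -0.1]
gripper_width: 25.3
gripper_force: 0.0
time_s: 21.33
ee_pos: [452.2, 170.8, 42.1]
ee_rot: [-180.0, -0.0, 4.2]
force: [0.4, -0.1, 0.8]
gripper_width: 9.6
gripper_force: 12.0
time_s: 21.75
ee_pos: [505.6, 77.1, 42.1]
ee_rot: [-179.9, -0.0, 2.7]
force: [-1.6, 2.2, 3.8]
gripper_width: 9.7
gripper_force: 12.0
time_s: 22.17
ee_pos: [505.6, 78.1, 42.1]
ee_rot: [180.0, -0.1, 2.8]
force: [3.1, -2.0, 5.2]
gripper_width: 10.1
gripper_force: 12.0
([0.0744, 0.0052, -0.0002], 0.004, [505.6, 78.1, 42.1], [180.0, -0.1, 2.8], np.float64(94.7))
```

```bash
python3 -m crank '[{"grip":0.005,"x":0.013,"y":0.003,"z":0,"yaw":0.003},{"grip":0.005,"x":0.027,"y":0.005,"z":0,"yaw":0.003},{"grip":0.005,"x":0.041,"y":0.005,"z":0,"yaw":0.003},{"grip":0.005,"x":0.055,"y":0.005,"z":0,"yaw":0.003},{"grip":0.005,"x":0.067,"y":0.005,"z":0,"yaw":0.003}]'
python3 -m crank '[{"grip":0.005,"x":0.001,"y":0,"z":0,"yaw":0},{"grip":0.005,"x":0.002,"y":0,"z":0,"yaw":0},{"grip":0.005,"x":0.003,"y":0,"z":0,"yaw":0},{"grip":0.005,"x":0.004,"y":0,"z":0,"yaw":0},{"grip":0.005,"x":0.004,"y":0,"z":0,"yaw":0}]'
python3 - <<'E'
from h import *
print(delta([580.2,76.5,42.5],2.6))
E
```

```text
time_s: 22.58
ee_pos: [569.1, 76.6, 41.6]
ee_rot: [-180.0, 0.4, 2.6]
force: [-7.2, 0.1, 11.8]
gripper_width: 10.0
gripper_force: 12.0
time_s: 23.0
ee_pos: [573.0, 76.9, 41.6]
ee_rot: [-180.0, 0.4, 2.6]
force: [-5.1, 0.5, 8.8]
gripper_width: 9.9
gripper_force: 12.0
([0.0072, 0.0007, -0.0009], 0.0, [573.0, 76.9, 41.6], [-180.0, 0.4, 2.6], np.float64(93.8))
```

```bash
python3 -m crank '[{"grip":0.005,"x":0.0015,"y":0.0005,"z":-0.0005,"yaw":0},{"grip":0.005,"x":0.003,"y":0.0005,"z":-0.0005,"yaw":0},{"grip":0.005,"x":0.0045,"y":0.0005,"z":-0.0005,"yaw":0},{"grip":0.005,"x":0.006,"y":0.0005,"z":-0.0005,"yaw":0},{"grip":0.005,"x":0.007,"y":0.0005,"z":-0.0005,"yaw":0}]'
python3 -m crank '[{"grip":0.005,"x":0.001,"y":0,"z":0,"yaw":0},{"grip":0.005,"x":0.002,"y":0,"z":0,"yaw":0},{"grip":0.005,"x":0.003,"y":0,"z":0,"yaw":0},{"grip":0.005,"x":0.004,"y":0,"z":0,"yaw":0},{"grip":0.005,"x":0.004,"y":0,"z":0,"yaw":0}]'
```

```text
time_s: 23.42
ee_pos: [581.3, 76.0, 41.6]
ee_rot: [-180.0, 0.3, 2.6]
force: [-8.2, 1.4, 6.4]
gripper_width: 10.0
gripper_force: 12.0
time_s: 23.83
ee_pos: [582.0, 76.0, 41.3]
ee_rot: [-180.0, 0.7, 2.6]
force: [-11.5, 1.6, 9.8]
gripper_width: 9.8
gripper_force: 12.0
```

```bash
python3 -m crank '[{"grip":0.005,"x":0.001,"y":0,"z":0,"yaw":0},{"grip":0.005,"x":0.001,"y":0,"z":0,"yaw":0},{"grip":0.005,"x":0.001,"y":0,"z":0,"yaw":0},{"grip":0.005,"x":-0.001,"y":0,"z":-0.001,"yaw":0},{"grip":0.005,"x":-0.003,"y":0,"z":-0.001,"yaw":0}]'
python3 -m crank '[{"grip":0.005,"x":0,"y":0,"z":0,"yaw":0},{"grip":0.03,"x":0,"y":0,"z":0,"yaw":0},{"grip":0.03,"x":0,"y":0,"z":0,"yaw":0},{"grip":0.03,"x":0,"y":0,"z":-0.02,"yaw":0},{"grip":0.03,"x":0,"y":0,"z":-0.05,"yaw":0}]'
python3 -m crank '[{"grip":0.036,"x":-0.033,"y":-0.022,"z":-0.02,"yaw":0},{"grip":0.036,"x":-0.066,"y":-0.045,"z":-0.03,"yaw":0},{"grip":0.036,"x":-0.099,"y":-0.068,"z":-0.04,"yaw":0},{"grip":0.036,"x":-0.132,"y":-0.09,"z":-0.05,"yaw":0},{"grip":0.036,"x":-0.165,"y":-0.113,"z":-0.05,"yaw":0}]'
python3 - <<'E'
from h import *
ims=shot("c")
for q in[(461,9),(435,-122),(462,-278)]:print(near(ims,q,15,("top",)),near(ims,q,15))
c=cv2.resize(ims["top"][180:300,230:390,::-1],None,fx=5,fy=5,interpolation=cv2.INTER_CUBIC)
cv2.imwrite("pics/c5.png",np.clip(c*1.6,0,255).astype(np.uint8))
E
```

```text
time_s: 24.25
ee_pos: [582.5, 75.8, 41.9]
ee_rot: [-180.0, 0.2, 2.6]
force: [-2.1, -0.2, -2.1]
gripper_width: 10.2
gripper_force: 12.0
time_s: 24.67
ee_pos: [583.7, 75.3, 91.4]
ee_rot: [180.0, 0.2, 2.6]
force: [0.8, -0.7, -0.6]
gripper_width: 29.6
gripper_force: 0.0
time_s: 25.08
ee_pos: [415.7, 182.5, 145.6]
ee_rot: [-179.8, -0.4, 2.5]
force: [-0.2, 1.7, 0.6]
gripper_width: 36.1
gripper_force: 0.0
([461.6, 9.5, 28.7], 0.134) ([461.6, 9.3, 27.9], 0.152)
([434.9, -121.7, -0.6], 0.141) ([435.6, -121.7, -0.5], 0.151)
([462.6, -278.9, 21.5], 0.16) ([462.5, -279.1, 24.9], 0.143)
```

View pics/c5.png

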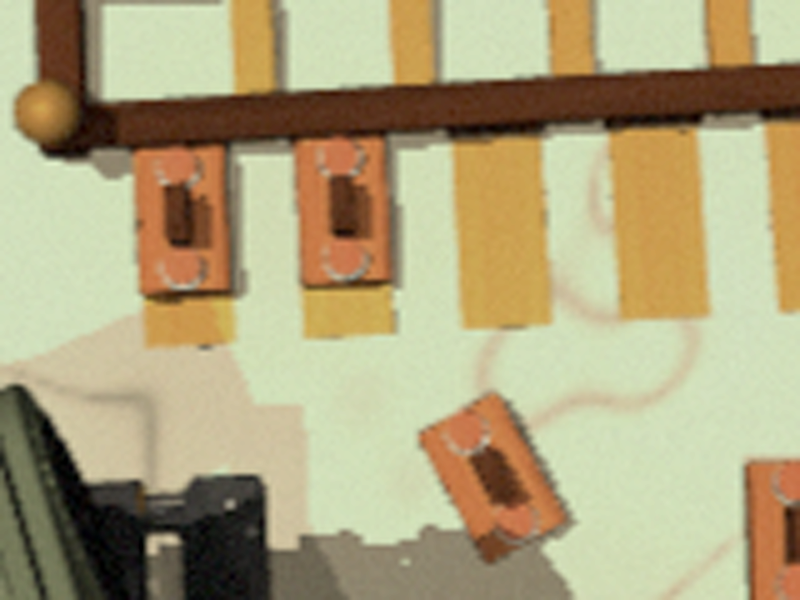

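Strips 0 and 1 are filled flush and centred, with strip 1's visible remainder spanning (304–394) under the block. Now block C.

```bash
python3 -m crank '[{"grip":0.036,"x":0.008,"y":0.034,"z":0,"yaw":-0.09},{"grip":0.036,"x":0.016,"y":0.068,"z":0.01,"yaw":-0.18},{"grip":0.036,"x":0.024,"y":0.103,"z":0.03,"yaw":-0.27},{"grip":0.036,"x":0.033,"y":0.138,"z":0.05,"yaw":-0.36},{"grip":0.036,"x":0.041,"y":0.172,"z":0.063,"yaw":-0.457}]'
python3 -m crank '[{"grip":0.036,"x":0,"y":0,"z":0,"yaw":0},{"grip":0.036,"x":0,"y":0,"z":0,"yaw":0},{"grip":0.036,"x":0,"y":0,"z":0,"yaw":0},{"grip":0.036,"x":0,"y":0,"z":0,"yaw":0},{"grip":0.036,"x":0,"y":0,"z":0,"yaw":0}]'
python3 - <<'E'
from h import *
print(delta([464.1,12,43],28.5))
E
```

```text
time_s: 25.6
ee_pos: [464.8, 8.9, 79.3]
ee_rot: [179.9, -0.1, 29.0]
force: [-0.6, -0.2, -0.9]
gripper_width: 36.1
gripper_force: 0.0
time_s: 26.02
ee_pos: [463.6, 12.1, 80.8]
ee_rot: [180.0, -0.1, 28.8]
force: [0.4, 0.0, 0.3]
gripper_width: 36.0
gripper_force: 0.0
([0.0003, 0.0003, 0.0378], 0.006, [463.6, 12.1, 80.8], [180.0, -0.1, 28.8], np.float64(61.2))
```

```bash
python3 -m crank '[{"grip":0.036,"x":0,"y":0,"z":0.012,"yaw":0.005},{"grip":0.036,"x":0,"y":0,"z":0.025,"yaw":0.005},{"grip":0.036,"x":0,"y":0,"z":0.035,"yaw":0.005},{"grip":0.036,"x":0,"y":0,"z":0.038,"yaw":0.005},{"grip":0.036,"x":0,"y":0,"z":0.038,"yaw":0.005}]'
python3 -m crank '[{"grip":0.036,"x":0,"y":0,"z":0,"yaw":0},{"grip":0.036,"x":0,"y":0,"z":0,"yaw":0},{"grip":0.036,"x":0,"y":0,"z":0,"yaw":0},{"grip":0.02,"x":0,"y":0,"z":0,"yaw":0},{"grip":0.012,"x":0,"y":0,"z":0,"yaw":0}]' 12
python3 -m crank '[{"grip":0.005,"x":0,"y":0,"z":0,"yaw":0},{"grip":0.005,"x":0,"y":0,"z":0,"yaw":0},{"grip":0.005,"x":0,"y":0,"z":0,"yaw":0},{"grip":0.005,"x":0,"y":0,"z":0,"yaw":0},{"grip":0.005,"x":0,"y":0,"z":0,"yaw":0}]' 12
python3 -m crank '[{"grip":0.005,"x":0.008,"y":0.005,"z":0.0005,"yaw":0.09},{"grip":0.005,"x":0.015,"y":0.01,"z":0.0005,"yaw":0.18},{"grip":0.005,"x":0.023,"y":0.016,"z":0.0005,"yaw":0.27},{"grip":0.005,"x":0.03,"y":0.021,"z":0.0005,"yaw":0.36},{"grip":0.005,"x":0.038,"y":0.0265,"z":0.0005,"yaw":0.452}]'
python3 -m crank '[{"grip":0.005,"x":0,"y":0,"z":0,"yaw":0},{"grip":0.005,"x":0,"y":0,"z":0,"yaw":0},{"grip":0.005,"x":0,"y":0,"z":0,"yaw":0},{"grip":0.005,"x":0,"y":0,"z":0,"yaw":0},{"grip":0.005,"x":0,"y":0,"z":0,"yaw":0}]'
python3 - <<'E'
from h import *
print(delta([583.4,6.6,42.5],2.6))
E
```

```text
time_s: 26.43
ee_pos: [462.7, 12.0, 41.9]
ee_rot: [-180.0, 0.0, 28.5]
force: [0.2, 0.4, 0.3]
gripper_width: 36.1
gripper_force: 0.0
time_s: 26.85
ee_pos: [463.3, 11.1, 42.5]
ee_rot: [180.0, -0.0, 28.5]
force: [-0.2, -0.4, -0.3]
gripper_width: 25.4
gripper_force: 0.0
time_s: 27.27
ee_pos: [463.0, 11.1, 42.2]
ee_rot: [-180.0, 0.0, 28.5]
force: [-1.6, 0.3, 0.1]
gripper_width: 9.6
gripper_force: 12.0
time_s: 27.68
ee_pos: [507.5, 6.0, 41.8]
ee_rot: [-180.0, 0.2, 2.3]
force: [-4.5, -0.6, 7.0]
gripper_width: 9.6
gripper_force: 12.0
time_s: 28.1
ee_pos: [509.6, 6.0, 42.0]
ee_rot: [180.0, -0.1, 2.6]
force: [3.1, 0.4, 3.8]
gripper_width: 9.8
gripper_force: 12.0
([0.0737, 0.0027, -0.0004], 0.0, [509.6, 6.0, 42.0], [180.0, -0.1, 2.6], np.float64(86.8))
```

```bash
python3 -m crank '[{"grip":0.005,"x":0.013,"y":0.003,"z":0,"yaw":0},{"grip":0.005,"x":0.027,"y":0.003,"z":0,"yaw":0},{"grip":0.005,"x":0.041,"y":0.003,"z":0,"yaw":0},{"grip":0.005,"x":0.055,"y":0.003,"z":0,"yaw":0},{"grip":0.005,"x":0.067,"y":0.003,"z":0,"yaw":0}]'
python3 -m crank '[{"grip":0.005,"x":0.002,"y":0,"z":-0.0005,"yaw":0},{"grip":0.005,"x":0.004,"y":0,"z":-0.0005,"yaw":0},{"grip":0.005,"x":0.006,"y":0,"z":-0.0005,"yaw":0},{"grip":0.005,"x":0.008,"y":0,"z":-0.0005,"yaw":0},{"grip":0.005,"x":0.01,"y":0,"z":-0.0005,"yaw":0}]'
python3 - <<'E'
from h import *
print(delta([583.4,6.6,42.5],2.6))
E
```

```text
time_s: 28.52
ee_pos: [573.6, 6.0, 41.5]
ee_rot: [-180.0, 0.4, 2.6]
force: [-4.9, -0.5, 9.9]
gripper_width: 10.1
gripper_force: 12.0
time_s: 28.93
ee_pos: [584.4, 6.4, 41.5]
ee_rot: [-180.0, 0.2, 2.6]
force: [-5.6, 0.5, 2.0]
gripper_width: 9.9
gripper_force: 12.0
([-0.001, -0.0002, -0.001], -0.0, [584.4, 6.4, 41.5], [-180.0, 0.2, 2.6], np.float64(86.9))
```

```bash
python3 -m crank '[{"grip":0.005,"x":0.001,"y":0,"z":0,"yaw":0},{"grip":0.005,"x":0.002,"y":0,"z":0,"yaw":0},{"grip":0.005,"x":0.003,"y":0,"z":0,"yaw":0},{"grip":0.005,"x":0.004,"y":0,"z":0,"yaw":0},{"grip":0.005,"x":0.005,"y":0,"z":0,"yaw":0}]'
python3 -m crank '[{"grip":0.005,"x":0,"y":0,"z":0,"yaw":0},{"grip":0.005,"x":0,"y":0,"z":0,"yaw":0},{"grip":0.005,"x":-0.001,"y":0,"z":0,"yaw":0},{"grip":0.005,"x":-0.003,"y":0,"z":-0.001,"yaw":0},{"grip":0.005,"x":-0.004,"y":0,"z":-0.001,"yaw":0}]'
python3 -m crank '[{"grip":0.005,"x":0,"y":0,"z":0,"yaw":0},{"grip":0.03,"x":0,"y":0,"z":0,"yaw":0},{"grip":0.03,"x":0,"y":0,"z":0,"yaw":0},{"grip":0.03,"x":0,"y":0,"z":-0.02,"yaw":0},{"grip":0.03,"x":0,"y":0,"z":-0.05,"yaw":0}]'
python3 -m crank '[{"grip":0.036,"x":-0.033,"y":-0.022,"z":-0.02,"yaw":0},{"grip":0.036,"x":-0.066,"y":-0.045,"z":-0.03,"yaw":0},{"grip":0.036,"x":-0.099,"y":-0.068,"z":-0.04,"yaw":0},{"grip":0.036,"x":-0.132,"y":-0.09,"z":-0.05,"yaw":0},{"grip":0.036,"x":-0.165,"y":-0.113,"z":-0.05,"yaw":0}]'
python3 - <<'E'
from h import *
ims=shot("d")
for q in[(435,-122),(462,-278)]:print(near(ims,q,15,("top",)),near(ims,q,15))
print(delta([437.6,-119,80],0))
E
```

```text
time_s: 29.35
ee_pos: [585.0, 6.4, 41.4]
ee_rot: [-180.0, 0.8, 2.6]
force: [-13.6, -1.0, 9.3]
gripper_width: 9.8
gripper_force: 12.0
time_s: 29.77
ee_pos: [584.9, 6.4, 42.2]
ee_rot: [-180.0, 0.2, 2.6]
force: [-3.0, 0.1, -2.9]
gripper_width: 9.7
gripper_force: 12.0
time_s: 30.18
ee_pos: [586.8, 6.5, 91.6]
ee_rot: [-180.0, 0.2, 2.6]
force: [-0.0, -0.4, -0.9]
gripper_width: 29.6
gripper_force: 0.0
time_s: 30.6
ee_pos: [418.8, 113.3, 145.7]
ee_rot: [-179.9, -0.5, 2.5]
force: [0.7, 0.5, 0.3]
gripper_width: 36.2
gripper_force: 0.0
([435.4, -121.7, -1.2], 0.144) ([435.8, -121.8, 0.2], 0.155)
([462.6, -278.4, 20.9], 0.159) ([462.9, -278.7, 25.0], 0.139)
([0.0125, 0.2339, 0.0638], 0.049, [413.7, 113.9, 144.1], [-179.9, -0.0, 2.8], np.float64(101.0))
```

```bash
python3 -m crank '[{"grip":0.036,"x":0.002,"y":0.03,"z":0,"yaw":0.01},{"grip":0.036,"x":0.004,"y":0.06,"z":0,"yaw":0.02},{"grip":0.036,"x":0.006,"y":0.095,"z":0.01,"yaw":0.03},{"grip":0.036,"x":0.008,"y":0.13,"z":0.02,"yaw":0.04},{"grip":0.036,"x":0.01,"y":0.165,"z":0.03,"yaw":0.049}]'
python3 -m crank '[{"grip":0.036,"x":0.001,"y":0.03,"z":0.01,"yaw":0},{"grip":0.036,"x":0.002,"y":0.06,"z":0.02,"yaw":0},{"grip":0.036,"x":0.002,"y":0.069,"z":0.033,"yaw":0},{"grip":0.036,"x":0.002,"y":0.069,"z":0.033,"yaw":0},{"grip":0.036,"x":0.002,"y":0.069,"z":0.033,"yaw":0}]'
python3 - <<'E'
from h import *
print(delta([438,-119.2,43],-0.3))
E
```

```text
time_s: 31.12
ee_pos: [437.1, -54.6, 113.7]
ee_rot: [180.0, -0.3, -0.2]
force: [0.0, 0.7, -0.1]
gripper_width: 35.9
gripper_force: 0.0
time_s: 31.53
ee_pos: [437.2, -122.3, 80.0]
ee_rot: [-180.0, -0.0, -0.4]
force: [-1.0, -0.2, 0.4]
gripper_width: 36.0
gripper_force: 0.0
([0.0007, -0.0031, 0.037], -0.001, [437.2, -122.3, 80.0], [-180.0, -0.0, -0.4], np.float64(73.2))
```

```bash
python3 -m crank '[{"grip":0.036,"x":0.001,"y":-0.003,"z":0.012,"yaw":0},{"grip":0.036,"x":0.001,"y":-0.003,"z":0.025,"yaw":0},{"grip":0.036,"x":0.001,"y":-0.003,"z":0.034,"yaw":0},{"grip":0.036,"x":0.001,"y":-0.003,"z":0.037,"yaw":0},{"grip":0.036,"x":0.001,"y":-0.003,"z":0.037,"yaw":0}]'
python3 -m crank '[{"grip":0.036,"x":0,"y":0,"z":0,"yaw":0},{"grip":0.036,"x":0,"y":0,"z":0,"yaw":0},{"grip":0.036,"x":0,"y":0,"z":0,"yaw":0},{"grip":0.02,"x":0,"y":0,"z":0,"yaw":0},{"grip":0.012,"x":0,"y":0,"z":0,"yaw":0}]' 12
python3 -m crank '[{"grip":0.005,"x":0,"y":0,"z":0,"yaw":0},{"grip":0.005,"x":0,"y":0,"z":0,"yaw":0},{"grip":0.005,"x":0,"y":0,"z":0,"yaw":0},{"grip":0.005,"x":0,"y":0,"z":0,"yaw":0},{"grip":0.005,"x":0,"y":0,"z":0,"yaw":0}]' 12
python3 -m crank '[{"grip":0.005,"x":0.015,"y":-0.011,"z":0.0005,"yaw":-0.01},{"grip":0.005,"x":0.03,"y":-0.022,"z":0.0005,"yaw":-0.02},{"grip":0.005,"x":0.045,"y":-0.033,"z":0.0005,"yaw":-0.03},{"grip":0.005,"x":0.06,"y":-0.044,"z":0.0005,"yaw":-0.04},{"grip":0.005,"x":0.074,"y":-0.055,"z":0.0005,"yaw":-0.05}]'
python3 -m crank '[{"grip":0.005,"x":0,"y":0,"z":0,"yaw":0},{"grip":0.005,"x":0,"y":0,"z":0,"yaw":0},{"grip":0.005,"x":0,"y":0,"z":0,"yaw":0},{"grip":0.005,"x":0,"y":0,"z":0,"yaw":0},{"grip":0.005,"x":0,"y":0,"z":0,"yaw":0}]'
python3 - <<'E'
from h import *
print(delta([586.6,-63.4,42.5],2.6))
E
```

```text
time_s: 31.95
ee_pos: [437.5, -117.8, 43.0]
ee_rot: [-180.0, 0.0, -0.2]
force: [-0.3, 0.3, -0.2]
gripper_width: 36.0
gripper_force: 0.0
time_s: 32.37
ee_pos: [437.5, -118.5, 43.4]
ee_rot: [180.0, -0.0, -0.2]
force: [-0.4, -0.2, 0.2]
gripper_width: 25.2
gripper_force: 0.0
time_s: 32.78
ee_pos: [437.4, -118.6, 43.2]
ee_rot: [180.0, -0.0, -0.2]
force: [-0.5, 0.2, 1.5]
gripper_width: 9.7
gripper_force: 12.0
time_s: 33.2
ee_pos: [511.4, -63.6, 43.0]
ee_rot: [180.0, 0.1, 2.7]
force: [-3.4, -2.2, 6.9]
gripper_width: 10.0
gripper_force: 12.0
time_s: 33.62
ee_pos: [511.8, -64.2, 43.0]
ee_rot: [180.0, -0.1, 2.6]
force: [3.5, 0.2, 3.8]
gripper_width: 9.9
gripper_force: 12.0
([0.0748, 0.0025, 0.0007], -0.001, [511.8, -64.2, 43.0], [180.0, -0.1, 2.6], np.float64(79.0))
```

```bash
python3 -m crank '[{"grip":0.005,"x":0.013,"y":0.0025,"z":0,"yaw":0},{"grip":0.005,"x":0.027,"y":0.0025,"z":0,"yaw":0},{"grip":0.005,"x":0.041,"y":0.0025,"z":0,"yaw":0},{"grip":0.005,"x":0.055,"y":0.0025,"z":0,"yaw":0},{"grip":0.005,"x":0.068,"y":0.0025,"z":0,"yaw":0}]'
python3 -m crank '[{"grip":0.005,"x":0.002,"y":0,"z":-0.0005,"yaw":0},{"grip":0.005,"x":0.004,"y":0,"z":-0.0005,"yaw":0},{"grip":0.005,"x":0.006,"y":0,"z":-0.0005,"yaw":0},{"grip":0.005,"x":0.008,"y":0,"z":-0.0005,"yaw":0},{"grip":0.005,"x":0.01,"y":0,"z":-0.0005,"yaw":0}]'
python3 - <<'E'
from h import *
print(delta([586.6,-63.4,42.5],2.6))
E
```

```text
time_s: 34.03
ee_pos: [576.0, -63.7, 42.5]
ee_rot: [-180.0, 0.5, 2.6]
force: [-6.6, -1.0, 9.9]
gripper_width: 10.0
gripper_force: 12.0
time_s: 34.45
ee_pos: [588.5, -62.7, 42.6]
ee_rot: [-180.0, 0.1, 2.6]
force: [-7.4, -0.6, 3.1]
gripper_width: 10.0
gripper_force: 12.0
([-0.002, 0.0006, 0.0001], 0.0, [588.5, -62.7, 42.6], [-180.0, 0.1, 2.6], np.float64(80.2))
```

```bash
python3 -m crank '[{"grip":0.005,"x":0.001,"y":0.0005,"z":0,"yaw":0},{"grip":0.005,"x":0.002,"y":0.0005,"z":0,"yaw":0},{"grip":0.005,"x":0.003,"y":0.0005,"z":0,"yaw":0},{"grip":0.005,"x":0.004,"y":0.0005,"z":0,"yaw":0},{"grip":0.005,"x":0.004,"y":0.0005,"z":0,"yaw":0}]'
python3 -m crank '[{"grip":0.005,"x":0,"y":0,"z":0,"yaw":0},{"grip":0.005,"x":0,"y":0,"z":0,"yaw":0},{"grip":0.005,"x":-0.001,"y":0,"z":0,"yaw":0},{"grip":0.005,"x":-0.002,"y":0,"z":-0.0003,"yaw":0},{"grip":0.005,"x":-0.003,"y":0,"z":-0.0003,"yaw":0}]'
python3 -m crank '[{"grip":0.005,"x":0,"y":0,"z":0,"yaw":0},{"grip":0.03,"x":0,"y":0,"z":0,"yaw":0},{"grip":0.03,"x":0,"y":0,"z":0,"yaw":0},{"grip":0.03,"x":0,"y":0,"z":-0.02,"yaw":0},{"grip":0.03,"x":0,"y":0,"z":-0.05,"yaw":0}]'
python3 -m crank '[{"grip":0.036,"x":-0.033,"y":-0.01,"z":-0.02,"yaw":0},{"grip":0.036,"x":-0.066,"y":-0.02,"z":-0.03,"yaw":0},{"grip":0.036,"x":-0.099,"y":-0.03,"z":-0.04,"yaw":0},{"grip":0.036,"x":-0.132,"y":-0.04,"z":-0.05,"yaw":0},{"grip":0.036,"x":-0.165,"y":-0.05,"z":-0.05,"yaw":0}]'
python3 - <<'E'
from h import *
ims=shot("e")
for q in[(462,-278)]:print(near(ims,q,15,("top",)),near(ims,q,15))
print(delta([465.3,-276,80],23))
E
```

```text
time_s: 34.87
ee_pos: [588.7, -62.8, 42.4]
ee_rot: [-179.9, 0.6, 2.6]
force: [-9.9, -1.1, 7.0]
gripper_width: 9.8
gripper_force: 12.0
time_s: 35.28
ee_pos: [588.7, -62.8, 42.5]
ee_rot: [-179.9, 0.2, 2.6]
force: [-3.5, 0.1, -1.9]
gripper_width: 9.8
gripper_force: 12.0
time_s: 35.7
ee_pos: [590.2, -63.1, 91.7]
ee_rot: [-180.0, 0.2, 2.6]
force: [0.7, -0.9, -0.9]
gripper_width: 29.7
gripper_force: 0.0
time_s: 36.12
ee_pos: [425.0, -20.7, 145.7]
ee_rot: [180.0, -0.5, 2.6]
force: [0.5, 0.4, -0.1]
gripper_width: 36.2
gripper_force: 0.0
([462.2, -278.4, 21.6], 0.155) ([462.9, -278.7, 24.8], 0.138)
([0.0339, 0.258, 0.0639], -0.355, [419.5, -19.9, 144.0], [-180.0, 0.0, 2.7], np.float64(83.0))
```

```bash
python3 -m crank '[{"grip":0.036,"x":0.004,"y":0.03,"z":0,"yaw":0},{"grip":0.036,"x":0.008,"y":0.06,"z":0,"yaw":0},{"grip":0.036,"x":0.012,"y":0.095,"z":0.01,"yaw":0},{"grip":0.036,"x":0.016,"y":0.13,"z":0.02,"yaw":0},{"grip":0.036,"x":0.02,"y":0.165,"z":0.03,"yaw":0}]'
python3 -m crank '[{"grip":0.036,"x":0.007,"y":0.03,"z":0.01,"yaw":-0.08},{"grip":0.036,"x":0.014,"y":0.06,"z":0.02,"yaw":-0.16},{"grip":0.036,"x":0.014,"y":0.093,"z":0.03,"yaw":-0.25},{"grip":0.036,"x":0.014,"y":0.093,"z":0.033,"yaw":-0.355},{"grip":0.036,"x":0.014,"y":0.093,"z":0.033,"yaw":-0.355}]'
python3 - <<'E'
from h import *
print(delta([465.3,-276,43],23))
E
```

```text
time_s: 36.63
ee_pos: [453.5, -187.3, 113.9]
ee_rot: [179.9, -0.3, 2.6]
force: [1.0, -0.2, -0.0]
gripper_width: 35.7
gripper_force: 0.0
time_s: 37.05
ee_pos: [470.5, -279.5, 79.4]
ee_rot: [179.9, -0.1, 22.9]
force: [0.1, -0.0, 0.6]
gripper_width: 35.8
gripper_force: 0.0
([-0.0035, -0.0053, 0.0364], -0.002, [470.5, -279.5, 79.4], [179.9, -0.1, 22.9], np.float64(35.2))
```

```bash
python3 -m crank '[{"grip":0.036,"x":-0.0035,"y":-0.005,"z":0.012,"yaw":0},{"grip":0.036,"x":-0.0035,"y":-0.005,"z":0.025,"yaw":0},{"grip":0.036,"x":-0.0035,"y":-0.005,"z":0.034,"yaw":0},{"grip":0.036,"x":-0.0035,"y":-0.005,"z":0.037,"yaw":0},{"grip":0.036,"x":-0.0035,"y":-0.005,"z":0.037,"yaw":0}]'
python3 -m crank '[{"grip":0.036,"x":0,"y":0,"z":0,"yaw":0},{"grip":0.036,"x":0,"y":0,"z":0,"yaw":0},{"grip":0.036,"x":0,"y":0,"z":0,"yaw":0},{"grip":0.02,"x":0,"y":0,"z":0,"yaw":0},{"grip":0.012,"x":0,"y":0,"z":0,"yaw":0}]' 12
python3 -m crank '[{"grip":0.005,"x":0,"y":0,"z":0,"yaw":0},{"grip":0.005,"x":0,"y":0,"z":0,"yaw":0},{"grip":0.005,"x":0,"y":0,"z":0,"yaw":0},{"grip":0.005,"x":0,"y":0,"z":0,"yaw":0},{"grip":0.005,"x":0,"y":0,"z":0,"yaw":0}]' 12
python3 -m crank '[{"grip":0.005,"x":0.01,"y":-0.011,"z":0.0005,"yaw":0},{"grip":0.005,"x":0.02,"y":-0.022,"z":0.0005,"yaw":0},{"grip":0.005,"x":0.03,"y":-0.033,"z":0.0005,"yaw":0},{"grip":0.005,"x":0.041,"y":-0.044,"z":0.0005,"yaw":0},{"grip":0.005,"x":0.0516,"y":-0.0541,"z":0.0005,"yaw":0}]'
python3 -m crank '[{"grip":0.005,"x":0.01,"y":-0.011,"z":0,"yaw":0.07},{"grip":0.005,"x":0.02,"y":-0.022,"z":0,"yaw":0.14},{"grip":0.005,"x":0.03,"y":-0.033,"z":0,"yaw":0.21},{"grip":0.005,"x":0.041,"y":-0.044,"z":0,"yaw":0.28},{"grip":0.005,"x":0.0516,"y":-0.0541,"z":0,"yaw":0.355}]'
python3 -m crank '[{"grip":0.005,"x":0,"y":0,"z":0,"yaw":0},{"grip":0.005,"x":0,"y":0,"z":0,"yaw":0},{"grip":0.005,"x":0,"y":0,"z":0,"yaw":0},{"grip":0.005,"x":0,"y":0,"z":0,"yaw":0},{"grip":0.005,"x":0,"y":0,"z":0,"yaw":0}]'
python3 - <<'E'
from h import *
print(delta([589.9,-133.2,42.5],2.6))
E
```

```text
time_s: 37.47
ee_pos: [464.5, -273.3, 43.0]
ee_rot: [-180.0, 0.0, 22.9]
force: [-0.6, -0.2, -0.2]
gripper_width: 36.0
gripper_force: 0.0
time_s: 37.88
ee_pos: [464.3, -273.8, 43.8]
ee_rot: [180.0, -0.0, 23.0]
force: [-1.0, 0.4, -0.1]
gripper_width: 25.4
gripper_force: 0.0
time_s: 38.3
ee_pos: [464.3, -273.8, 43.5]
ee_rot: [180.0, -0.0, 23.0]
force: [-0.4, -0.0, 1.8]
gripper_width: 9.7
gripper_force: 12.0
time_s: 38.72
ee_pos: [491.0, -203.8, 43.5]
ee_rot: [179.9, -0.0, 23.0]
force: [-1.1, -1.9, 3.9]
gripper_width: 10.0
gripper_force: 12.0
time_s: 39.13
ee_pos: [517.3, -133.7, 43.5]
ee_rot: [179.9, -0.0, 2.5]
force: [-1.4, -3.0, 4.2]
gripper_width: 10.3
gripper_force: 12.0
time_s: 39.55
ee_pos: [517.6, -134.1, 43.5]
ee_rot: [-180.0, -0.1, 2.7]
force: [1.1, 2.8, 4.6]
gripper_width: 10.1
gripper_force: 12.0
([0.0723, 0.0025, 0.0012], 0.001, [517.6, -134.1, 43.5], [-180.0, -0.1, 2.7], np.float64(71.5))
```

```bash
python3 -m crank '[{"grip":0.005,"x":0.013,"y":0.003,"z":0,"yaw":0.001},{"grip":0.005,"x":0.027,"y":0.003,"z":0,"yaw":0.001},{"grip":0.005,"x":0.041,"y":0.003,"z":0,"yaw":0.001},{"grip":0.005,"x":0.055,"y":0.003,"z":0,"yaw":0.001},{"grip":0.005,"x":0.066,"y":0.003,"z":0,"yaw":0.001}]'
python3 -m crank '[{"grip":0.005,"x":0.002,"y":0,"z":-0.0005,"yaw":0},{"grip":0.005,"x":0.004,"y":0,"z":-0.0005,"yaw":0},{"grip":0.005,"x":0.006,"y":0,"z":-0.0005,"yaw":0},{"grip":0.005,"x":0.008,"y":0,"z":-0.0005,"yaw":0},{"grip":0.005,"x":0.01,"y":0,"z":-0.0005,"yaw":0}]'
python3 - <<'E'
from h import *
print(delta([589.9,-133.2,42.5],2.6))
E
```

```text
time_s: 39.97
ee_pos: [582.0, -134.7, 43.2]
ee_rot: [-180.0, 0.2, 2.7]
force: [-4.0, 0.1, 8.2]
gripper_width: 9.7
gripper_force: 12.0
time_s: 40.38
ee_pos: [592.1, -133.5, 43.2]
ee_rot: [-180.0, 0.1, 2.6]
force: [-9.0, -2.2, 6.0]
gripper_width: 10.0
gripper_force: 12.0
([-0.0022, -0.0004, 0.0007], -0.0, [592.1, -133.5, 43.2], [-180.0, 0.1, 2.6], np.float64(73.6))
```

```bash
python3 -m crank '[{"grip":0.005,"x":0.001,"y":0,"z":0,"yaw":0},{"grip":0.005,"x":0.002,"y":0,"z":0,"yaw":0},{"grip":0.005,"x":0.003,"y":0,"z":0,"yaw":0},{"grip":0.005,"x":0.003,"y":0,"z":0,"yaw":0},{"grip":0.005,"x":0.003,"y":0,"z":0,"yaw":0}]'
python3 -m crank '[{"grip":0.005,"x":0,"y":0,"z":0,"yaw":0},{"grip":0.005,"x":0,"y":0,"z":0,"yaw":0},{"grip":0.005,"x":-0.001,"y":0,"z":0,"yaw":0},{"grip":0.005,"x":-0.002,"y":0,"z":0,"yaw":0},{"grip":0.005,"x":-0.003,"y":0,"z":0,"yaw":0}]'
python3 -m crank '[{"grip":0.005,"x":0,"y":0,"z":0,"yaw":0},{"grip":0.03,"x":0,"y":0,"z":0,"yaw":0},{"grip":0.03,"x":0,"y":0,"z":0,"yaw":0},{"grip":0.03,"x":0,"y":0,"z":-0.02,"yaw":0},{"grip":0.03,"x":0,"y":0,"z":-0.05,"yaw":0}]'
python3 -m crank '[{"grip":0.036,"x":-0.033,"y":0.01,"z":-0.02,"yaw":0},{"grip":0.036,"x":-0.066,"y":0.02,"z":-0.03,"yaw":0},{"grip":0.036,"x":-0.099,"y":0.03,"z":-0.04,"yaw":0},{"grip":0.036,"x":-0.132,"y":0.04,"z":-0.05,"yaw":0},{"grip":0.036,"x":-0.165,"y":0.04,"z":-0.05,"yaw":0}]'
python3 - <<'E'
from h import *
ims=shot("f")
c=cv2.resize(ims["top"][160:270,235:425,::-1],None,fx=4.2,fy=4.2,interpolation=cv2.INTER_CUBIC)
cv2.imwrite("pics/c6.png",np.clip(c*1.6,0,255).astype(np.uint8))
E
```

```text
time_s: 40.8
ee_pos: [592.3, -133.4, 43.2]
ee_rot: [-180.0, 0.5, 2.6]
force: [-9.5, -3.0, 7.4]
gripper_width: 9.6
gripper_force: 12.0
time_s: 41.22
ee_pos: [592.2, -133.5, 43.2]
ee_rot: [-180.0, 0.1, 2.6]
force: [-1.6, -1.3, 1.9]
gripper_width: 9.8
gripper_force: 12.0
time_s: 41.63
ee_pos: [591.7, -132.5, 90.9]
ee_rot: [-179.9, 0.3, 2.6]
force: [1.1, -0.4, 0.0]
gripper_width: 29.9
gripper_force: 0.0
time_s: 42.05
ee_pos: [431.0, -182.4, 145.3]
ee_rot: [179.8, -0.4, 2.5]
force: [0.2, 0.6, 1.0]
gripper_width: 36.1
gripper_force: 0.0
```

View pics/c6.png

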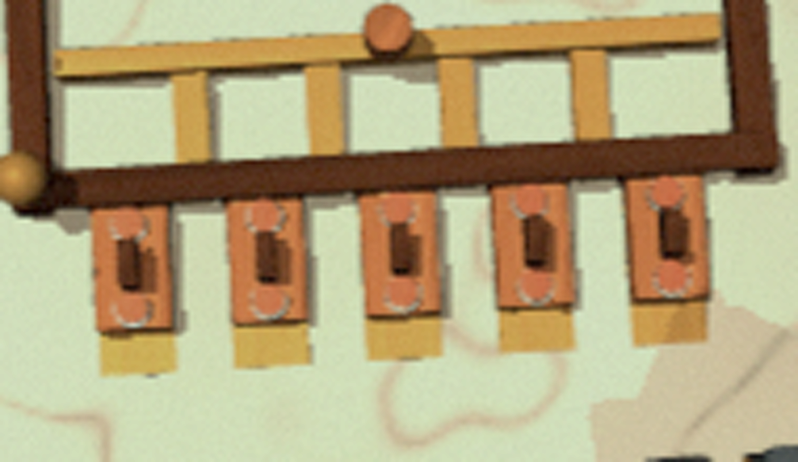

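The five blocks stand in an even row, flush and square on their strips. I'll check the centring numerically and work out the move to the knob.

```bash
python3 - <<'E'
from h import *
rail=np.load("rail.npy");im=cv2.imread("pics/top_f.png");h=cv2.cvtColor(im,cv2.COLOR_BGR2HSV).astype(int)
TOP=[[x,y,20] for x in(-32,32) for y in(-20,20)]
for k in range(5):
    t=pose(rail,[[-32,140-70*k,0]])[0];u=proj("top",[[t[0],t[1],20]])[0].astype(int);w=24;x0,y0=u-w
    f=lambda a:cv2.resize(a[y0:y0+2*w,x0:x0+2*w].astype(np.float32),None,fx=6,fy=6)
    m=((f((h[...,0]<=14)&(h[...,1]>115)&(h[...,2]>70))>.5)).astype(np.uint8)
    c=max(cv2.findContours(m,0,2)[0],key=cv2.contourArea);m[:]=0;cv2.fillPoly(m,[c],1)
    def cost(p):
        g=np.zeros_like(m);q=(proj("top",pose(p,TOP))-[x0,y0]+.5)*6-.5
        cv2.fillConvexPoly(g,cv2.convexHull(np.round(q*16).astype(np.int32)),1,shift=4);return 1-(g&m).sum()/(g|m).sum()
    r=min((minimize(cost,[t[0],t[1],a],method="Nelder-Mead",options=dict(initial_simplex=[[t[0]+i,t[1]+j,a+l] for i,j,l in((-2,-2,0),(3,0,0),(0,3,0),(0,0,4))])) for a in(1,4)),key=lambda r:r.fun)
    a=np.radians(rail[2]);d=r.x[:2]-t[:2];print(k,"dx",(d@[np.cos(a),np.sin(a)]).round(2),"dy",(d@[-np.sin(a),np.cos(a)]).round(2),"dyaw",(r.x[2]-rail[2]).round(2),r.fun.round(3))
print(delta([693,11.6,145],2.6))
E
```

```text
0 dx 0.76 dy -0.29 dyaw 0.67 0.083
1 dx 0.78 dy -0.56 dyaw 0.12 0.083
2 dx 0.7 dy 0.24 dyaw -0.44 0.082
3 dx 1.43 dy 1.32 dyaw 0.56 0.077
4 dx 1.36 dy 1.2 dyaw 0.01 0.066
([0.2749, -0.1804, -0.0017], -0.003, [426.0, -180.3, 143.6], [-179.9, 0.1, 2.4], np.float64(63.2))
```

```bash
python3 -m crank '[{"grip":0.05,"x":0.028,"y":-0.018,"z":0,"yaw":0},{"grip":0.05,"x":0.056,"y":-0.036,"z":0,"yaw":0},{"grip":0.05,"x":0.084,"y":-0.054,"z":0,"yaw":0},{"grip":0.05,"x":0.112,"y":-0.072,"z":0,"yaw":0},{"grip":0.05,"x":0.138,"y":-0.09,"z":0,"yaw":0}]'
python3 -m crank '[{"grip":0.05,"x":0.028,"y":-0.018,"z":0,"yaw":0},{"grip":0.05,"x":0.056,"y":-0.036,"z":0,"yaw":0},{"grip":0.05,"x":0.084,"y":-0.054,"z":0,"yaw":0},{"grip":0.05,"x":0.112,"y":-0.072,"z":0,"yaw":0},{"grip":0.05,"x":0.138,"y":-0.09,"z":0,"yaw":0}]'
python3 -m crank '[{"grip":0.05,"x":0,"y":0,"z":0.01,"yaw":0},{"grip":0.05,"x":0,"y":0,"z":0.03,"yaw":0},{"grip":0.05,"x":0,"y":0,"z":0.045,"yaw":0},{"grip":0.05,"x":0,"y":0,"z":0.045,"yaw":0},{"grip":0.05,"x":0,"y":0,"z":0.045,"yaw":0}]'
python3 - <<'E'
from h import *
print(delta([693,11.8,54],2.6))
E
```

```text
time_s: 42.57
ee_pos: [566.7, -83.0, 143.3]
ee_rot: [-180.0, -0.2, 2.6]
force: [0.8, 0.5, -0.4]
gripper_width: 49.8
gripper_force: 0.0
time_s: 42.98
ee_pos: [700.3, 13.7, 142.9]
ee_rot: [-180.0, -0.1, 2.6]
force: [0.1, -0.2, 0.7]
gripper_width: 50.3
gripper_force: 0.0
time_s: 43.4
ee_pos: [697.4, 11.8, 97.1]
ee_rot: [-180.0, 0.1, 2.6]
force: [-0.1, 0.2, -0.3]
gripper_width: 49.9
gripper_force: 0.0
([-0.0043, -0.0002, 0.0431], -0.0, [697.4, 11.8, 97.1], [-180.0, 0.1, 2.6], np.float64(87.4))
```

```bash
python3 -m crank '[{"grip":0.05,"x":-0.0045,"y":0,"z":0.012,"yaw":0},{"grip":0.05,"x":-0.0045,"y":0,"z":0.025,"yaw":0},{"grip":0.05,"x":-0.0045,"y":0,"z":0.038,"yaw":0},{"grip":0.05,"x":-0.0045,"y":0,"z":0.043,"yaw":0},{"grip":0.05,"x":-0.0045,"y":0,"z":0.043,"yaw":0}]'
python3 -m crank '[{"grip":0.05,"x":0,"y":0,"z":0,"yaw":0},{"grip":0.03,"x":0,"y":0,"z":0,"yaw":0},{"grip":0.02,"x":0,"y":0,"z":0,"yaw":0},{"grip":0.02,"x":0,"y":0,"z":0,"yaw":0},{"grip":0.02,"x":0,"y":0,"z":0,"yaw":0}]' 20
python3 -m crank '[{"grip":0.02,"x":-0.004,"y":0,"z":0,"yaw":0},{"grip":0.02,"x":-0.008,"y":0,"z":0,"yaw":0},{"grip":0.02,"x":-0.013,"y":0,"z":0,"yaw":0},{"grip":0.02,"x":-0.018,"y":0,"z":0,"yaw":0},{"grip":0.02,"x":-0.022,"y":0,"z":0,"yaw":0}]'
python3 -m crank '[{"grip":0.02,"x":-0.004,"y":0,"z":0,"yaw":0},{"grip":0.02,"x":-0.008,"y":0,"z":0,"yaw":0},{"grip":0.02,"x":-0.012,"y":0,"z":0,"yaw":0},{"grip":0.02,"x":-0.016,"y":0,"z":0,"yaw":0},{"grip":0.02,"x":-0.02,"y":0,"z":0,"yaw":0}]'
python3 -m crank '[{"grip":0.02,"x":-0.001,"y":0,"z":0,"yaw":0},{"grip":0.02,"x":-0.002,"y":0,"z":0,"yaw":0},{"grip":0.02,"x":-0.003,"y":0,"z":0,"yaw":0},{"grip":0.02,"x":-0.004,"y":0,"z":0,"yaw":0},{"grip":0.02,"x":-0.005,"y":0,"z":0,"yaw":0}]'
```

```text
time_s: 43.82
ee_pos: [693.0, 11.3, 55.1]
ee_rot: [-180.0, 0.0, 2.6]
force: [0.2, -0.3, -0.1]
gripper_width: 49.9
gripper_force: 0.0
time_s: 44.23
ee_pos: [693.4, 11.4, 56.0]
ee_rot: [-180.0, -0.1, 2.6]
force: [-0.3, 2.7, 0.6]
gripper_width: 26.6
gripper_force: 3.4
time_s: 44.65
ee_pos: [670.9, 10.6, 56.0]
ee_rot: [-180.0, -0.1, 2.6]
force: [2.3, 2.0, 2.5]
gripper_width: 25.2
gripper_force: 20.0
time_s: 45.07
ee_pos: [651.2, 9.7, 56.0]
ee_rot: [-180.0, -0.1, 2.6]
force: [2.6, 3.4, 5.4]
gripper_width: 25.8
gripper_force: 20.0
time_s: 45.48
ee_pos: [648.4, 9.5, 56.1]
ee_rot: [-180.0, -0.4, 2.6]
force: [8.5, 3.0, 0.5]
gripper_width: 25.7
gripper_force: 20.0
```

```bash
python3 -m crank '[{"grip":0.02,"x":-0.001,"y":0,"z":0,"yaw":0},{"grip":0.02,"x":-0.002,"y":0,"z":0,"yaw":0},{"grip":0.02,"x":-0.003,"y":0,"z":0,"yaw":0},{"grip":0.02,"x":-0.003,"y":0,"z":0,"yaw":0},{"grip":0.02,"x":-0.003,"y":0,"z":0,"yaw":0}]'
python3 -m crank '[{"grip":0.02,"x":0.002,"y":0,"z":0,"yaw":0},{"grip":0.02,"x":0.003,"y":0,"z":0,"yaw":0},{"grip":0.05,"x":0.003,"y":0,"z":0,"yaw":0},{"grip":0.05,"x":0.003,"y":0,"z":0,"yaw":0},{"grip":0.05,"x":0.003,"y":0,"z":0,"yaw":0}]'
python3 -m crank '[{"grip":0.05,"x":0,"y":0,"z":-0.02,"yaw":0},{"grip":0.05,"x":0,"y":0,"z":-0.04,"yaw":0},{"grip":0.05,"x":0,"y":0,"z":-0.07,"yaw":0},{"grip":0.05,"x":0,"y":0,"z":-0.1,"yaw":0},{"grip":0.05,"x":-0.03,"y":0,"z":-0.12,"yaw":0}]'
python3 -m crank '[{"grip":0.05,"x":-0.04,"y":0,"z":0,"yaw":0},{"grip":0.05,"x":-0.08,"y":0,"z":0,"yaw":0},{"grip":0.05,"x":-0.12,"y":0,"z":0,"yaw":0},{"grip":0.05,"x":-0.16,"y":0,"z":0,"yaw":0},{"grip":0.05,"x":-0.2,"y":0,"z":0,"yaw":0}]'
python3 - <<'E'
from h import *
ims=shot("g")
c=cv2.resize(ims["top"][150:310,230:570,::-1],None,fx=2.35,fy=2.35,interpolation=cv2.INTER_CUBIC)
cv2.imwrite("pics/c7.png",np.clip(c*1.6,0,255).astype(np.uint8))
E
```

```text
time_s: 45.9
ee_pos: [648.3, 9.5, 56.1]
ee_rot: [-180.0, -0.7, 2.6]
force: [13.4, 4.2, -1.5]
gripper_width: 25.2
gripper_force: 20.0
time_s: 46.32
ee_pos: [644.2, 8.6, 54.2]
ee_rot: [180.0, 0.3, 2.6]
force: [0.3, -0.6, -0.9]
gripper_width: 42.5
gripper_force: 0.0
time_s: 46.73
ee_pos: [620.0, 7.4, 177.2]
ee_rot: [180.0, -0.3, 2.6]
force: [0.9, 0.4, 0.8]
gripper_width: 50.2
gripper_force: 0.0
time_s: 47.15
ee_pos: [412.9, -1.5, 174.5]
ee_rot: [180.0, 0.2, 2.6]
force: [0.6, 0.1, 1.6]
gripper_width: 49.9
gripper_force: 0.0
```

View pics/c7.png

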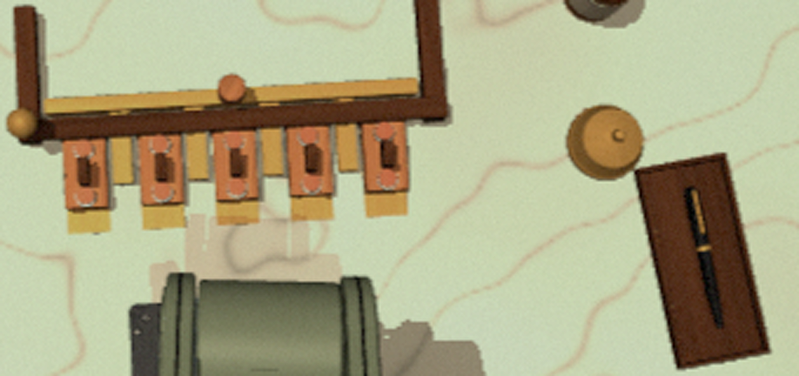

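View pics/side_g.png

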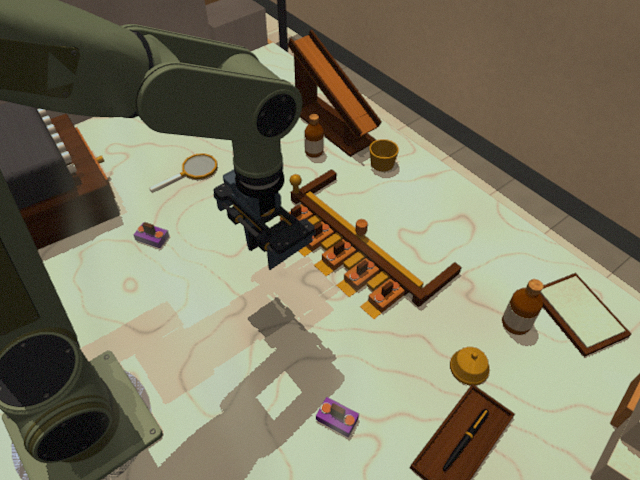

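The comb is fully home: its four fingers stand between the five flush blocks. The pen is in the tray, the other items are unmoved and the arm is clear, so I'm handing in.

```bash
python3 -c "
from workcell import *
print(job_done())"
```

```text
the job is handed in; nothing more can be done
None
```

Job handed in at about 47 s: the pen is in its tray, all five coin blocks stand flush against the rail and within about 1.5 mm of centre on strips 0–4, and the comb is fully home between them; no verdict came back.

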